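Set up a pepper pot for drilling in the bench vise

ROBOT

A 6-joint arm with a two-finger parallel gripper is mounted at the origin on the work surface. World frame = base frame: x ahead of the robot, y to its left, z up, the work surface at z = 0. Lengths are in m, angles in rad, forces in N, time in s.
With the tool pointing down it reaches from about 0.375 to 0.9 m from the base axis. Payload 3.1 kg.
Tool frame: the origin (TCP) lies midway between the tips of the shut fingers; the grasp point (between the pads) lies 19 mm behind it; z points along the fingers, y is the line along which they close (so a half turn about z gives the same grasp; the last joint's range is limited). The gripper opens to 87 mm and grips with 3 to 60 N. Pads are 19 mm wide; open, the fingers measure 117 mm over their backs; the gripper's body (75 mm by 190 mm) begins 51 mm behind the grasp point.
Start: joints at [-1.508, 0.527, 1.433, -0, 1.181, -0.178], TCP at [0.149, -0.607, 0.223] pointing down, gripper open.
Joint ranges: [-3.08, 3.08], [-0.75, 2.2], [0.22, 2.44], [-1.43, 4.57], [0, 2.65], [-2.85, 2.85]. Speed limits (rad/s): [2.79, 2.79, 3.14, 3.14, 3.14, 3.14].

INTERFACE

Orientations are given as a unit quaternion [x, y, z, w].
In Python, from rig import robot gives the robot as it stands. The module is installed in compiled form; this text tells all that it offers.
- The arm moves only by the tool play_rows, never from a script. Its arguments are lists of equal length, an entry for each row: "gripper": the closure, from -1 (fully open) to 1 (shut); "delta_pos": the shift along the tool's x, y, z in cm, a list of three; "turn": the turn, a rotation vector about the tool's x, y, z in rad, a list of three. A call has 1 to 12 rows; each row is the pose to reach, as a shift and turn from the pose commanded when the call began, along the tool's axes at that moment; what a row does not reach only later rows make up. A row lasts 1/8 s, in which the tool goes at most 62.5 mm and 10.7 degrees, less where a joint would pass 70% of its speed; a pose out of reach is approached as far as the arm can. A call with a gripper value outside its range is refused whole. The fingers move at their own pace and stop on an object; "squeeze" is the grip in N (left out, the last holds). Time passes only in rows, so rows that repeat a pose let the fingers close. It gives the time, the measured TCP pose, the force, the opening and the grip force at its end, in the units of the state.
- robot.get_obs(): the state, without advancing time (a new reading comes with each control period).
- robot.camera(name): name is "scene" or "side" or "wrist"; returns a dict with "color" (400x640x3 uint8, red, green, blue), "vfov" (degrees; the focal length in pixels is half the picture's height over the tangent of half this angle, whatever the lens; pixels are square), "cx", "cy" (the principal point, pixels), "R" (3x3) and "t" (3): a world point X has camera coordinates R X + t. Camera axes: x right, y down, z forward; pixel columns grow to the right and rows downward; lengths in m; the calibration is good to about 2 mm. The wrist camera is an equidistant fisheye: a pixel r from the principal point sees the ray r / f radians off the axis. A picture is of the moment at which its call begins. There is no depth.
- robot.hand_in(): hands the job in; it is judged then, once.
The state is a dict: "time": time; "q": joint angles; "joint_velocities": joint speeds; "joint_torque": joint torques, N m; "position": TCP position; "tool_rot": TCP orientation; "ft_force": force on the tool from outside, world axes, zero at the start; "moment": the same for the moment, N m; "grip_width": finger opening in m; "grip_force": force on a finger pad.
Only numpy, scipy, OpenCV 4.12 (cv2) and the standard library are available. Lean on these libraries where they do the work, as an engineer would, in place of code of your own. Each camera call takes 0.05 s, during which the arm holds its last target. There are 200 camera calls.

TASK

Get the brass pepper pot ready for drilling: stand it upright on the bed of the vise, midway along the jaws, and crank the sliding jaw in until it grips the pot firmly against the fixed jaw. Also stand the cutting-oil bottle and the glass jar of drill bits upright in the empty near half of the tray, where they will be wanted. Set everything down gently without dropping or tipping it, and leave the things already in the tray and those standing beside the bottle, jar and pot where they are.

Things in the scene. Friction and masses are not known exactly. Their poses are not given: they have to be found in the camera images.
- pot: The workpiece: turned brass pepper pot, solid-looking, dull yellow metal. Straight round body 50 mm in diameter from its foot up to 66 mm, then a narrow shoulder and a domed undrilled top; 86 mm tall in all, about 0.6 kg. Origin: centre of the underside, z up its axis. Starts standing on the bench to the robot's right.
- oiler: Cutting-oil bottle: white plastic, round body 44 mm in diameter and straight up to 76 mm, then a shoulder, a grey collar (25 mm diameter) and a thin grey cone spout; 112 mm tall in all, 0.1 to 0.2 kg. Origin: centre of the underside, z up. Starts standing on the bench to the robot's right.
- jar: Glass jar holding drill bits: clear glass 60 mm in diameter, flat steel screw lid 60 mm in diameter from 60 to 74 mm height; 74 mm tall in all, 0.18 to 0.35 kg. Origin: centre of the underside, z up. Starts standing on the bench to the robot's right.
- vise: Grey iron machine vise on a round swivel base, bolted down to the robot's left. Origin: centre of its underside on the bench; x runs along the screw from the crank end to the fixed jaw, z up. Screw axis 78 mm above the bench at y = 0. The front bracket carrying the screw spans x = -105 to -80 mm, 58 mm wide, top 94 mm above the bench.
- vise_jaw: The vise's sliding jaw, 80 mm wide, 35 mm thick, 38 mm tall. Origin: bottom middle of its clamping face (towards the fixed jaw), at bed height; axes as the vise. It only moves along the vise's x, driven by the crank: 8 mm per turn. It starts 59 to 66 mm from the fixed jaw.
- vise_fixed_face (a point): Bottom middle of the fixed jaw's steel face, at bed height: 75 mm along +x from the vise's origin and 60 mm above the bench; axes as the vise. The face looks to -x, is 80 mm wide and rises 38 mm above the bed. The bed is two flat steel ways with a 24 mm slot between them, running from here to the sliding jaw and beyond.
- vise_crank (a joint): Crank angle about the screw, rad, growing clockwise seen from the crank end; clockwise closes the vise. Jaw opening = 80 mm - 8 mm x angle / (2 pi). At 0 and each whole turn the arm points up, a quarter turn on to the vise's -y. Range 0 to 29.8. It stays where left. Turning freely takes about 4 N at the handle; a quarter turn past first contact grips firmly (about 50 N).
- vise_crank_grip (a point): Middle of the crank handle: wooden sleeve, 18 mm diameter, 50 mm long, spinning freely on its pin, parallel to the screw, on the side away from the vise; the 10 mm crank arm's middle plane is 31 mm from here towards the vise. At crank angle a its place in the vise frame is x = -181 + 8 a / (2 pi), y = -42 sin a, z = 78 + 42 cos a (mm). Axes: x as the vise's; z out along the crank arm.
- tray: Bright metal tray on the bench in front of the robot, fixed, outer size 200 mm (x) by 240 mm (y), walls 3 mm thick, rim 14 mm above the bench. Origin: centre of the underside. Its near half (x below 0) is empty; the burr block and the dish stand in its far half.
- tray_in (a point): Centre of the tray's flat floor, top side, 3 mm above the bench; axes as the tray.
- cream_pot: Bystander: squat white plastic pot, 60 mm in diameter, 44 mm tall, standing among the things on the right. Origin: centre of the underside.
- tin: Bystander: small round metal tin, 50 mm in diameter, 38 mm tall, standing among the things on the right. Origin: centre of the underside.
- burr_block: Bystander: wooden block full of small burrs, 55 mm (x) by 90 mm (y), 45 mm tall, burrs up to 85 mm; stands in the tray's far half, left side. Origin: centre of the underside.
- dish: Bystander: small white ceramic dish, 66 mm in diameter, 22 mm tall, in the tray's far half, right side. Origin: centre of the underside.
There are look-alikes about, which are no part of the job. What is meant by the pot is not pink, and is the smaller of those in its own colour.

How it is judged:
By the outcome, as a careful person would: the job done as asked, in the order asked, and still so for the second after the job is handed in, with the robot touching nothing.
It also fails if it takes over 72 s, if anything falls off the work surface, if the arm or the gripper's body presses on something with over 40 N, if the wrist force passes 120 N, or if a joint passes its speed limit or range.

## Working session

There is one attempt and no reset: what is moved stays moved. The work goes in short steps, Python scripts to look and compute and a tool call to move; the robot and the scene stay as the last step left them, time stands still between calls to the robot, and variables do not carry over. Pictures are saved under pics/ and viewed, at most 10 in all, crops included, and the job is handed in when it is done.

Besides the shell and the picture viewer there is one more tool, called after "Call:" by a JSON object that holds its "fn" and its "kwargs". play_rows: Moves the arm, as the interface text tells. Its arguments: {"type":"object","properties":{"gripper":{"type":"array","items":{"type":"number"}},"delta_pos":{"type":"array","items":{"type":"array","items":{"type":"number"}}},"turn":{"type":"array","items":{"type":"array","items":{"type":"number"}}},"squeeze":{"type":"number"}},"required":["gripper","delta_pos","turn"]}

```bash
mkdir -p pics
cat > h.py <<'E'
import numpy as np, cv2
from rig import robot
from scipy.spatial.transform import Rotation as Rt
def cam(n):
    c=robot.camera(n); c['f']=c['color'].shape[0]/2/np.tan(np.radians(c['vfov'])/2)
    c['R']=np.array(c['R']);c['t']=np.array(c['t']); return c
def save(c,fn,crop=None,s=1):
    im=c['color'][:,:,::-1]
    if crop: im=im[crop[1]:crop[3],crop[0]:crop[2]]
    cv2.imwrite('pics/'+fn,cv2.resize(im,None,fx=s,fy=s,interpolation=cv2.INTER_CUBIC))
def ray(c,u,v,fish=False):
    d=np.array([(u-c['cx'])/c['f'],(v-c['cy'])/c['f'],1.])
    if fish:
        r=np.hypot(d[0],d[1]); d=np.array([d[0]/r*np.sin(r),d[1]/r*np.sin(r),np.cos(r)]) if r>1e-9 else d
    return -c['R'].T@c['t'], c['R'].T@d
def onz(c,u,v,z,fish=False):
    o,d=ray(c,u,v,fish); return o+d*(z-o[2])/d[2]
def proj(c,X,fish=False):
    p=c['R']@np.array(X)+c['t']
    if fish:
        r=np.hypot(p[0],p[1]); th=np.arctan2(r,p[2]); return np.array([c['cx']+c['f']*th*p[0]/r,c['cy']+c['f']*th*p[1]/r])
    return np.array([c['cx'],c['cy']])+c['f']*p[:2]/p[2]
E
python3 - <<'E'
from h import *
import pickle
C={n:cam(n) for n in('scene','side','wrist')}
pickle.dump(C,open('C0.pkl','wb'))
for n,c in C.items(): save(c,n+'0.png',s=1.25); print(n,c['vfov'],c['cx'],c['cy'],-c['R'].T@c['t'],c['R'][2])
o=robot.get_obs();print({k:np.round(v,3) for k,v in o.items()})
E
```

```text
scene 48.80445558763047 324.39642002005013 197.62446290259356 [ 1.00141895 -0.67543854  0.88512149] [-0.43219265  0.57218752 -0.69700141]
side 50.50612152848933 316.9122023511493 202.05335725519691 [0.06575307 0.54838483 0.89360485] [ 0.40924779 -0.54569238 -0.7312565 ]
wrist 65.70646984690485 318.0666971778006 199.1556626722711 [ 0.22359917 -0.58958675  0.38318525] [-0.26706186 -0.06368473 -0.96157278]
{'time': np.float64(0.15), 'q': array([-1.508,  0.528,  1.434, -0.   ,  1.181, -0.179]), 'joint_velocities': array([ 0.   , -0.002, -0.003,  0.001, -0.   , -0.002]), 'joint_torque': array([ 1.0000e-03, -4.4043e+01, -1.7684e+01,  6.3000e-02,  5.5000e-02,
       -0.0000e+00]), 'position': array([ 0.149, -0.606,  0.222]), 'tool_rot': array([ 0.993,  0.12 ,  0.   , -0.001]), 'ft_force': array([-0.409, -0.074, -0.652]), 'moment': array([ 0.013, -0.003,  0.006]), 'grip_force': np.float64(0.0), 'grip_width': np.float64(0.087)}
```

View pics/scene0.png

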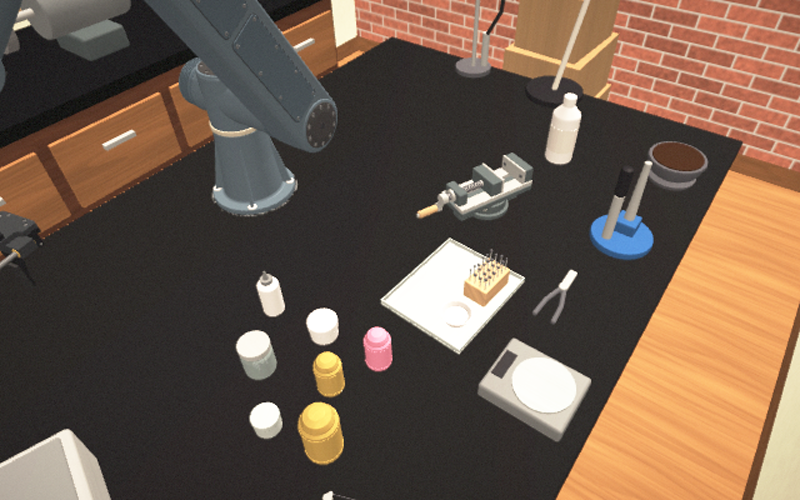

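View pics/side0.png

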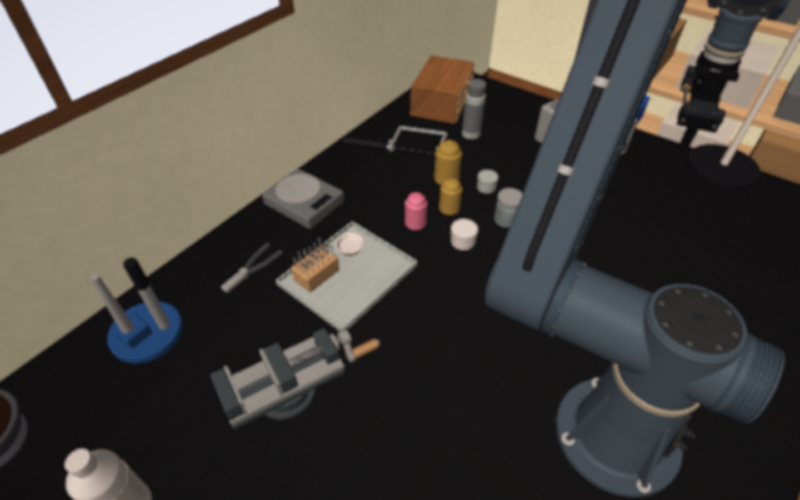

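View pics/wrist0.png

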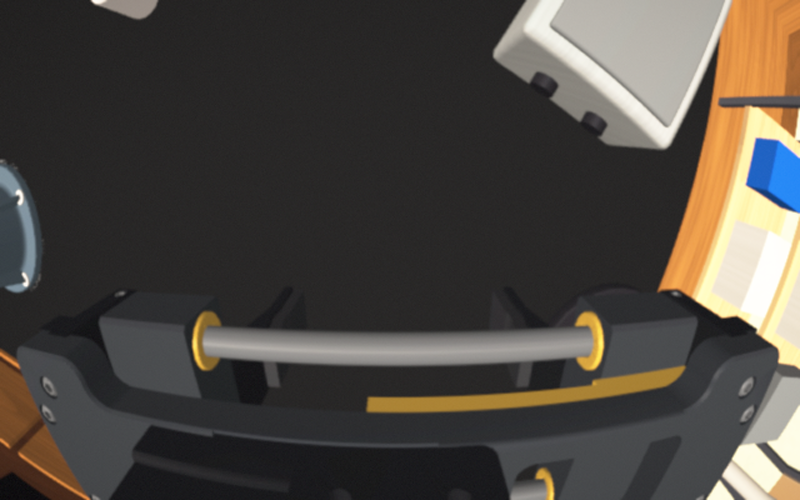

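Scene view candidates for the pot (pixels at 1.25x): small brass pot (329,374), large brass pot (321,432) and pink pot (377,349). The small brass one fits, because it is not pink and is the smaller of the two brass ones. The oiler is at (270,295), jar (256,354), cream pot (322,326), tin (265,420), tray about (453,293) and vise about (480,187). The side view agrees, and the wrist view shows only bare bench. Next is an enlarged crop to confirm the pot, plus one of the vise.

Run:
```python
import pickle
from h import *
C=pickle.load(open('C0.pkl','rb'))
s=C['scene']['color'][:,:,::-1]; d=C['side']['color'][:,:,::-1]
rs=lambda a,w,h:cv2.resize(a,(w,h),interpolation=cv2.INTER_CUBIC)
# objects crop 190..325 x 210..375 ; vise crop scene 328..433 x 118..178 ; side 165..310 x 255..345
A=rs(s[210:375,185:320],400,489)   # x2.963
B=rs(s[118:183,328:433],400,248)   # x3.81
D=rs(d[255:345,165:310],400,248)   # x2.7586
cv2.imwrite('pics/m1.png',np.hstack([A,np.vstack([B,D,])[:489]] if False else [np.vstack([A,np.zeros((7,400,3),np.uint8)]),np.vstack([B,D])]))
```

```text
(no output)
```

View pics/m1.png

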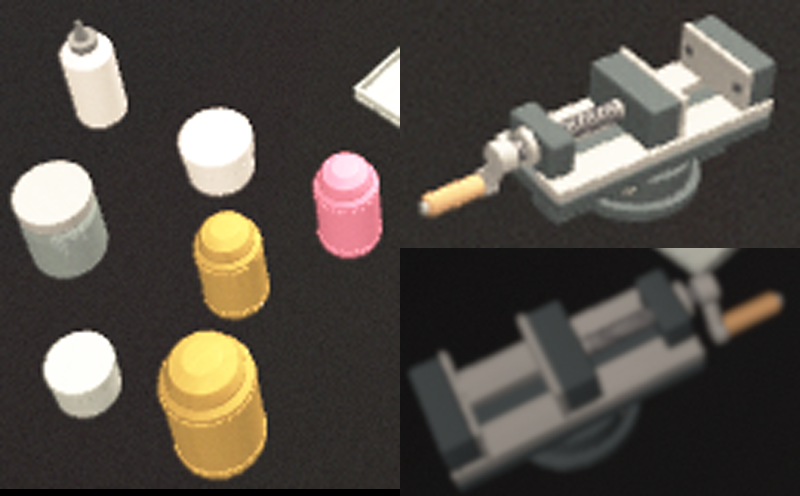

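The crop confirms the pot: the smaller brass pot with the domed top at crop (232,265). The big brass one at (212,405) and the pink one at (347,205) are look-alikes. The vise shows the handle lower left, and the fixed-jaw steel face has its top edge at (685,22)-(745,78).

```bash
cat > m.py <<'E'
from h import *
def cyl(c,m,r):
    o=-c['R'].T@c['t']
    cn=max(cv2.findContours(m.astype(np.uint8),cv2.RETR_EXTERNAL,cv2.CHAIN_APPROX_NONE)[0],key=cv2.contourArea)[:,0,:]
    P=np.array([onz(c,u,v,0)[:2] for u,v in cn])-o[:2]
    ctr=P.mean(0);a0=np.arctan2(ctr[1],ctr[0]);az=np.angle(np.exp(1j*(np.arctan2(P[:,1],P[:,0])-a0)))
    a=a0+(az.max()+az.min())/2; hw=(az.max()-az.min())/2
    D=(P@[np.cos(a),np.sin(a)]).min()+r
    return o[:2]+D*np.array([np.cos(a),np.sin(a)]), D*np.sin(hw)
def comp(m,u,v):
    n,l,st,ce=cv2.connectedComponentsWithStats(m.astype(np.uint8))
    ids=[i for i in range(1,n) if st[i,4]>15]
    i=min(ids,key=lambda i:np.hypot(*(ce[i]-[u,v]))); return l==i
E
python3 - <<'E'
import pickle
from m import *
C=pickle.load(open('C0.pkl','rb'))
c=C['scene'];d=C['side']
seeds={'pot':((263,299),(361,157),.025),'bigpot':((257,345),(358,130),.035),'pink':((302,279),(333,169),.025),'oiler':((217,238),None,.022),'jar':((205,283),None,.030),'cream':((258,261),(371,187),.030),'tin':((212,336),(390,145),.025)}
for n,(a,b,r) in seeds.items():
    for cc,s in((c,a),(d,b)):
        if s is None: continue
        I=cc['color'].astype(int);mx=I.max(2)
        fg=mx>70
        hsv=cv2.cvtColor(cc['color'],cv2.COLOR_RGB2HSV)
        if n in('pot','bigpot'): fg&=(hsv[...,0]>12)&(hsv[...,0]<35)&(hsv[...,1]>100)
        m=comp(fg,*s);p,rr=cyl(cc,m,r); print(n,np.round(p,4),'r',round(rr,4),m.sum())
# vise
def orange(cc,roi):
    h=cv2.cvtColor(cc['color'],cv2.COLOR_RGB2HSV);m=(h[...,0]>5)&(h[...,0]<25)&(h[...,1]>80)&(h[...,2]>80)
    z=np.zeros_like(m);z[roi[1]:roi[3],roi[0]:roi[2]]=1;m&=z
    v,u=np.nonzero(m);mu=np.array([u.mean(),v.mean()]);q=np.c_[u,v]-mu
    ax=np.linalg.svd(q,full_matrices=False)[2][0];t=q@ax
    return mu,mu+ax*t.min(),mu+ax*t.max(),m.sum()
A=orange(c,(328,150,360,178));B=orange(d,(275,265,312,295));print(A,B)
def tri(u1,u2):
    o1,d1=ray(c,*u1);o2,d2=ray(d,*u2);d1/=np.linalg.norm(d1);d2/=np.linalg.norm(d2)
    s=np.linalg.lstsq(np.c_[d1,-d2],o2-o1,rcond=None)[0];a=o1+d1*s[0];b=o2+d2*s[1];return (a+b)/2,np.linalg.norm(a-b)
print('handle',tri(A[0],B[0]),[tri(A[i],B[j]) for i in(1,2) for j in(1,2)])
for u,v in((685,22),(745,78)): print('face',onz(c,328+(u-400)/3.81,118+v/3.81,.098))
# tray corners
I=c['color'].astype(int);m=comp(I.min(2)>110,362,234)
cn=max(cv2.findContours(m.astype(np.uint8),cv2.RETR_EXTERNAL,cv2.CHAIN_APPROX_NONE)[0],key=cv2.contourArea)
q=cn[:,0,:];
for f in(lambda q:q[:,0].argmin(),lambda q:q[:,0].argmax(),lambda q:q[:,1].argmin(),lambda q:q[:,1].argmax()):
    i=f(q);print('tray',q[i],onz(c,*q[i],.014))
E
```

```text
pot [ 0.5546 -0.3216] r 0.0262 757
pot [ 0.5598 -0.3171] r 0.0348 1063
bigpot [ 0.622  -0.4144] r 0.0339 1468
bigpot [ 0.5647 -0.3258] r 0.0352 1063
pink [ 0.5925 -0.2284] r 0.0268 727
pink [ 0.589  -0.2243] r 0.0266 509
oiler [ 0.3369 -0.2544] r 0.0233 606
jar [ 0.4185 -0.3683] r 0.0309 998
cream [ 0.4646 -0.2406] r 0.0314 660
cream [ 0.4631 -0.2407] r 0.0321 503
tin [ 0.5195 -0.4449] r 0.0259 632
tin [ 0.5179 -0.4457] r 0.026 277
(array([341.69811321, 168.81132075]), array([349.23868846, 165.55225977]), array([334.16467884, 172.06729543]), np.int64(106)) (array([291.96067416, 278.01123596]), array([301.56215578, 273.0987328 ]), array([282.44908922, 282.87774436]), np.int64(178))
handle (array([0.44590634, 0.14432888, 0.04047152]), np.float64(0.0038071056932182466)) [(array([0.44825396, 0.1399846 , 0.05571351]), np.float64(0.04838927462071005)), (array([0.4556692 , 0.16847387, 0.0409957 ]), np.float64(0.00498651865465055)), (array([0.43614229, 0.1199232 , 0.04025926]), np.float64(0.003606752289984334)), (array([0.44342721, 0.14834998, 0.02657308]), np.float64(0.041331855974444116))]
face [0.51761936 0.37370444 0.098     ]
face [0.5922592  0.33403766 0.098     ]
tray [304 239] [ 0.50894323 -0.11475513  0.014     ]
tray [419 224] [0.72598679 0.10400398 0.014     ]
tray [359 190] [0.52400408 0.12277758 0.014     ]
tray [365 282] [ 0.70874331 -0.13569921  0.014     ]
```

```bash
cat >> h.py <<'E'
def Rot(psi,tilt=0):
    # tool down, tool x at world angle psi (deg); tilt>0 leans fingertips towards tool +x
    p=np.radians(psi);x=np.array([np.cos(p),np.sin(p),0]);z=np.array([0,0,-1.]);y=np.cross(z,x)
    t=np.radians(tilt); return np.c_[x*np.cos(t)-z*np.sin(t),y,z*np.cos(t)+x*np.sin(t)]
def to(*pts,start=None):
    """pts: (x,y,z of grasp point, psi[,tilt]); grasp point is 19mm behind TCP"""
    o=robot.get_obs(); p0=np.array(o['position']);R0=Rt.from_quat(o['tool_rot']).as_matrix()
    if start is not None: p0,R0=start
    for q in pts:
        R=Rot(*q[3:]);p=np.array(q[:3])+.019*R[:,2]
        print('d_cm',np.round(R0.T@(p-p0)*100,2).tolist(),'turn',np.round(Rt.from_matrix(R0.T@R).as_rotvec(),3).tolist())
def st():
    o=robot.get_obs();R=Rt.from_quat(o['tool_rot']).as_matrix()
    print('t',round(o['time'],2),'tcp',np.round(o['position'],4),'grasp',np.round(o['position']-.019*R[:,2],4),'psi',round(np.degrees(np.arctan2(R[1,0],R[0,0])),2),'z',np.round(R[:,2],3),'F',np.round(o['ft_force'],1),'w',round(o['grip_width'],4),'gf',round(o['grip_force'],1),'q',np.round(o['q'],2))
E
python3 - <<'E'
import pickle
from h import *
C=pickle.load(open('C0.pkl','rb'));c=C['scene'];d=C['side']
def yaw(a,b): v=b-a; return np.degrees(np.arctan2(v[1],v[0])),np.linalg.norm(v[:2])
S=lambda u,v,z:onz(c,328+(u-400)/3.81,118+v/3.81,z)
D=lambda u,v,z:onz(d,165+(u-400)/2.7586,255+(v-248)/2.7586,z)
print('bed scene',yaw(S(545,208,.06),S(772,103,.06)))
print('bed side',yaw(D(703,352,.06),D(462,486,.06)))
print('face side',D(440,352,.098),D(478,438,.098),yaw(D(440,352,.098),D(478,438,.098)))
print('slide top scene',yaw(S(622,50,.098),S(682,105,.098)))
to((.555,-.321,.22,85))
E
```

```text
bed scene (np.float64(69.50394578934174), np.float64(0.22680420793911835))
bed side (np.float64(70.0658586166751), np.float64(0.20651549492052335))
face side [0.58930312 0.34263955 0.098     ] [0.51105306 0.37430131 0.098     ] (np.float64(157.97062119684688), np.float64(0.08441290443961398))
slide top scene (np.float64(-25.68564585071237), np.float64(0.08159000803365292))
d_cm [46.23, -18.03, 2.12] turn [-0.001, -0.001, -1.243]
```

Call:
{"fn": "play_rows", "kwargs": {"gripper": [-1, -1, -1, -1, -1, -1, -1, -1, -1], "delta_pos": [[46.2, -18.0, 2.1], [46.2, -18.0, 2.1], [46.2, -18.0, 2.1], [46.2, -18.0, 2.1], [46.2, -18.0, 2.1], [46.2, -18.0, 2.1], [46.2, -18.0, 2.1], [46.2, -18.0, 2.1], [46.2, -18.0, 2.1]], "turn": [[0, 0, -1.243], [0, 0, -1.243], [0, 0, -1.243], [0, 0, -1.243], [0, 0, -1.243], [0, 0, -1.243], [0, 0, -1.243], [0, 0, -1.243], [0, 0, -1.243]]}}

```text
time: 1.27
position: [0.5577, -0.3185, 0.2009]
tool_rot: [0.735, 0.678, 0.0, -0.0]
ft_force: [-0.8, 0.4, 0.4]
grip_width: 0.0872
grip_force: 0.0
```

Run:
```python
from m import *
import pickle
st();w=cam('wrist');d=cam('side');pickle.dump((w,d),open('C1.pkl','wb'))
save(w,'w1.png',s=1.25)
print(proj(w,[.5546,-.3216,.086],1),proj(w,[.5546,-.3216,0],1))
h=cv2.cvtColor(d['color'],cv2.COLOR_RGB2HSV);I=d['color']
m=(h[...,0]>12)&(h[...,0]<35)&(h[...,1]>100)&(h[...,2]>70);m=cv2.erode(m.astype(np.uint8),np.ones((3,3)))
k=comp(m,361,157);print(k.sum(),cyl(d,cv2.dilate(k.astype(np.uint8),np.ones((3,3))),.025))
```

```text
t 1.27 tcp [ 0.5577 -0.3185  0.2009] grasp [ 0.5577 -0.3185  0.2199] psi 85.36 z [ 0.     0.001 -1.   ] F [-0.8  0.4  0.4] w 0.0872 gf 0.0 q [-0.69  0.57  1.41  0.    1.16 -0.61]
[313.38441292 198.03781991] [314.33872586 178.53803593]
891 (array([ 0.55976018, -0.31711995]), np.float64(0.03480809157258898))
```

View pics/w1.png

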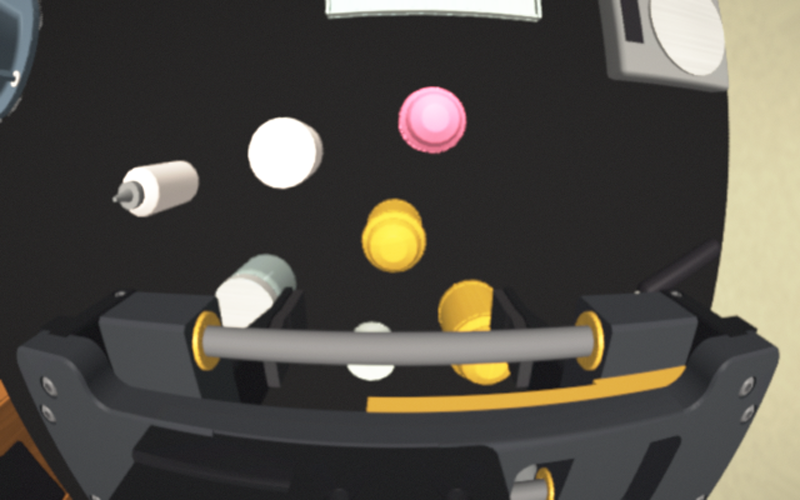

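The wrist view shows the small brass pot at (394,235), its dome centred near (394,244). The big pot is at (475,330), the pink one (432,120), cream pot (286,153), jar (255,290) and tin (372,350).

Run:
```python
from m import *
import pickle
w,d=pickle.load(open('C1.pkl','rb'))
I=w['color'];h=cv2.cvtColor(I,cv2.COLOR_RGB2HSV)
m=(h[...,0]>12)&(h[...,0]<35)&(h[...,1]>100)&(h[...,2]>70);k=comp(m,315,188)
v,u=np.nonzero(k);print(k.sum(),u.min(),u.max(),v.min(),v.max())
# base: far edge (top) of base circle visible; use generic shadow method, far side hidden is dome
o=-w['R'].T@w['t'];print('cam',o)
cn=max(cv2.findContours(k.astype(np.uint8),cv2.RETR_EXTERNAL,cv2.CHAIN_APPROX_NONE)[0],key=cv2.contourArea)[:,0,:]
P=np.array([onz(w,a,b,0,True)[:2] for a,b in cn])-o[:2];c0=P.mean(0);a0=np.arctan2(c0[1],c0[0]);az=np.angle(np.exp(1j*(np.arctan2(P[:,1],P[:,0])-a0)))
a=a0+(az.max()+az.min())/2;t=P@[np.cos(a),np.sin(a)];print('foot near->centre',o[:2]+(t.min()+.025)*np.array([np.cos(a),np.sin(a)]))
print('dome',onz(w,315.2,195,.086,True))
st();to((.555,-.321,.046,85))
```

```text
2494 288 341 158 218
cam [ 0.56486819 -0.2442951   0.36240835]
foot near->centre [ 0.55564198 -0.32175498]
dome [ 0.55652198 -0.31882888  0.086     ]
t 1.38 tcp [ 0.5547 -0.3213  0.201 ] grasp [ 0.5547 -0.3213  0.22  ] psi 85.12 z [-0.001  0.    -1.   ] F [0.7 0.3 0.6] w 0.0875 gf 0.0 q [-0.7   0.57  1.41 -0.    1.16 -0.61]
d_cm [0.03, 0.05, 17.4] turn [-0.001, -0.0, 0.002]
```

Call:
{"fn": "play_rows", "kwargs": {"gripper": [-1, -1, -1, -1, -1, 1, 1, 1, 1], "delta_pos": [[0, 0, 5], [0, 0, 10], [0, 0, 14], [0, 0, 17.4], [0, 0, 17.4], [0, 0, 17.4], [0, 0, 17.4], [0, 0, 17.4], [0, 0, 17.4]], "turn": [[0, 0, 0], [0, 0, 0], [0, 0, 0], [0, 0, 0], [0, 0, 0], [0, 0, 0], [0, 0, 0], [0, 0, 0], [0, 0, 0]], "squeeze": 35}}

```text
time: 2.5
position: [0.5552, -0.3222, 0.0284]
tool_rot: [0.737, 0.676, 0.0, 0.001]
ft_force: [0.1, 0.7, 0.9]
grip_width: 0.0547
grip_force: 0.0
```

Run:
```python
from h import *
st()
o=robot.get_obs()
to((.555,-.321,.20,85),(.553,.35,.24,68))
```

```text
t 2.5 tcp [ 0.5552 -0.3222  0.0284] grasp [ 0.5552 -0.3221  0.0474] psi 85.03 z [ 0.001 -0.001 -1.   ] F [0.1 0.7 0.9] w 0.0547 gf 0.0 q [-0.7   0.8   1.52 -0.    0.82 -0.61]
d_cm [0.1, -0.01, -15.26] turn [0.001, 0.001, 0.0]
d_cm [66.93, -6.02, -19.32] turn [0.001, 0.001, 0.297]
```

Call:
{"fn": "play_rows", "kwargs": {"gripper": [1, 1, 1, 1, 1, 1, 1], "delta_pos": [[0, 0, 0], [0, 0, 0], [0, 0, 0], [0, 0, -2], [0, 0, -7], [0, 0, -13], [0, 0, -19]], "turn": [[0, 0, 0], [0, 0, 0], [0, 0, 0], [0, 0, 0], [0, 0, 0], [0, 0, 0], [0, 0, 0]]}}

```text
time: 3.38
position: [0.5543, -0.3212, 0.2188]
tool_rot: [0.737, 0.676, 0.0, -0.001]
ft_force: [0.1, -1.2, -6.2]
grip_width: 0.0489
grip_force: 35.0
```

Run:
```python
from h import *
st()
to((.553,.35,.24,68))
```

```text
t 3.38 tcp [ 0.5543 -0.3212  0.2188] grasp [ 0.5543 -0.3212  0.2378] psi 85.01 z [-0.001  0.001 -1.   ] F [ 0.1 -1.2 -6.2] w 0.0489 gf 35.0 q [-0.7   0.55  1.39  0.    1.2  -0.61]
d_cm [66.85, -5.97, -0.12] turn [-0.001, -0.001, 0.297]
```

Call:
{"fn": "play_rows", "kwargs": {"gripper": [1, 1, 1, 1, 1, 1, 1, 1, 1, 1, 1, 1], "delta_pos": [[66.9, -6, 0], [66.9, -6, 0], [66.9, -6, 0], [66.9, -6, 0], [66.9, -6, 0], [66.9, -6, 0], [66.9, -6, 0], [66.9, -6, 0], [66.9, -6, 0], [66.9, -6, 0], [66.9, -6, 0], [66.9, -6, 0]], "turn": [[0, 0, 0.297], [0, 0, 0.297], [0, 0, 0.297], [0, 0, 0.297], [0, 0, 0.297], [0, 0, 0.297], [0, 0, 0.297], [0, 0, 0.297], [0, 0, 0.297], [0, 0, 0.297], [0, 0, 0.297], [0, 0, 0.297]]}}

```text
time: 4.88
position: [0.5516, 0.3538, 0.217]
tool_rot: [0.828, 0.561, 0.0, -0.001]
ft_force: [0.3, -1.1, -6.7]
grip_width: 0.049
grip_force: 35.0
```

Run:
```python
from h import *
import pickle
st();w=cam('wrist');s=cam('scene');pickle.dump((w,s),open('C2.pkl','wb'))
A=cv2.resize(w['color'][:260,100:540],(800,473),interpolation=cv2.INTER_CUBIC)
cv2.imwrite('pics/w2.png',A[:,:,::-1]);print(proj(w,[.555,.354,.098],1))
```

```text
t 4.88 tcp [0.5516 0.3538 0.217 ] grasp [0.5517 0.3538 0.236 ] psi 68.29 z [-0.001  0.002 -1.   ] F [ 0.3 -1.1 -6.7] w 0.049 gf 35.0 q [0.4  0.57 1.36 0.   1.21 0.78]
[319.7171585  192.44318815]
```

View pics/w2.png

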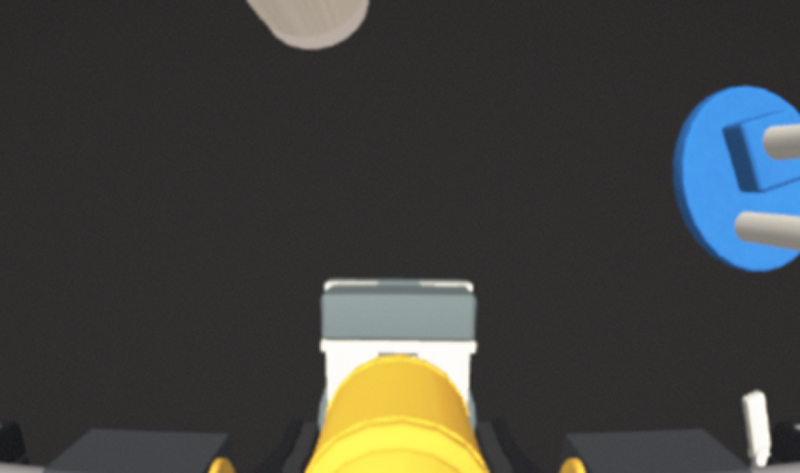

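The wrist view shows the fixed jaw's dark block at (321-476, 291-340), with the steel face strip at v≈341-351. The ways are below it and the pot hangs at (400,415).

Run:
```python
from h import *
import pickle
w,s=pickle.load(open('C2.pkl','rb'))
q=lambda u,v,z=.098:onz(w,100+u/1.8182,v/1.8182,z,True)
def sh(n,a,b):
    v=b-a;print(n,np.round((a+b)/2,4),'len',round(np.linalg.norm(v),4),'yaw',round(np.degrees(np.arctan2(v[1],v[0]))+90,2))
sh('back',q(322,288),q(475,288));sh('facetop_rear',q(321,341),q(476,341));sh('facetop_front',q(320,350),q(477,350))
g=cv2.cvtColor(w['color'],cv2.COLOR_RGB2GRAY)
for u in (283,290,300,310,335,345,355,360): print(u,g[150:200,u].tolist())
print([g[187+i,268:285].tolist() for i in(-20,-10,1,3)],[g[187+i,354:370].tolist() for i in(-20,-10,1,3)])
```

```text
back [0.5665 0.3843 0.098 ] len 0.0773 yaw 68.3
facetop_rear [0.5563 0.3586 0.098 ] len 0.08 yaw 68.29
facetop_front [0.5545 0.3542 0.098 ] len 0.0814 yaw 68.29
283 [48, 52, 70, 114, 171, 215, 201, 157, 123, 113, 117, 129, 150, 159, 159, 159, 158, 158, 158, 158, 156, 156, 156, 156, 155, 154, 153, 154, 153, 153, 153, 151, 152, 152, 147, 135, 152, 215, 246, 252, 253, 253, 253, 253, 253, 253, 253, 253, 253, 252]
290 [47, 50, 67, 111, 167, 199, 176, 138, 117, 113, 118, 131, 150, 158, 160, 160, 160, 158, 158, 158, 157, 156, 156, 156, 154, 154, 154, 155, 153, 153, 152, 153, 152, 150, 147, 137, 153, 214, 246, 252, 253, 253, 253, 253, 253, 253, 253, 253, 253, 252]
300 [47, 49, 65, 102, 161, 198, 174, 136, 116, 114, 117, 130, 151, 157, 160, 158, 159, 158, 158, 158, 156, 156, 156, 157, 154, 155, 154, 153, 153, 152, 152, 151, 152, 149, 145, 135, 144, 212, 246, 252, 253, 253, 253, 253, 253, 253, 253, 253, 250, 237]
310 [47, 49, 64, 95, 126, 146, 137, 122, 113, 113, 116, 129, 150, 159, 158, 158, 159, 157, 157, 158, 157, 157, 157, 155, 154, 154, 154, 154, 153, 154, 153, 151, 150, 150, 147, 136, 14
[... 974 characters left out ...]
0, 119, 118, 115, 110, 119, 174, 228, 246, 249, 248, 244, 219, 134, 67, 49, 48, 50, 48]
[[47, 45, 48, 47, 46, 46, 47, 58, 91, 124, 146, 156, 157, 158, 159, 158, 159], [47, 48, 47, 48, 45, 46, 48, 52, 75, 115, 141, 150, 153, 154, 154, 154, 154], [46, 48, 46, 48, 49, 45, 50, 85, 166, 233, 248, 249, 249, 248, 247, 246, 246], [48, 47, 47, 47, 48, 49, 51, 93, 182, 243, 252, 253, 253, 253, 253, 253, 253]] [[157, 157, 157, 158, 157, 149, 133, 110, 75, 51, 48, 48, 48, 50, 46, 48], [153, 153, 153, 152, 150, 143, 119, 82, 56, 48, 47, 46, 47, 48, 49, 48], [229, 229, 230, 231, 234, 236, 228, 175, 109, 62, 48, 47, 45, 47, 47, 45], [253, 253, 253, 253, 253, 253, 249, 209, 123, 65, 49, 46, 47, 48, 47, 47]]
```

Run:
```python
from h import *
import pickle
w,s=pickle.load(open('C2.pkl','rb'))
a=onz(w,275.9,193.3,.098,1);b=onz(w,362,193.8,.098,1);v=b-a;m=(a+b)/2
y=np.degrees(np.arctan2(v[1],v[0]))+90;print(m,np.linalg.norm(v),y)
Y=np.radians(68.2);ex=np.array([np.cos(Y),np.sin(Y)]);ey=np.array([-ex[1],ex[0]])
# handle check
for a in(15.24,16.18):
    print(a, m[:2]-75e-3*ex+ex*(-.181+.008*a/2/np.pi)+ey*(-.042*np.sin(a)))
o=robot.get_obs()
print('pot offset along x,y now',(np.array(o['position'])[:2]-m[:2])@np.c_[ex,ey])
# slide jaw front top edge in scene crop m1 (622,50)-(682,105)
C=pickle.load(open('C0.pkl','rb'))['scene']
for u,vv in((622,50),(682,105),(685,22),(745,78)):
    p=onz(C,328+(u-400)/3.81,118+vv/3.81,.098)[:2]-m[:2];print(p@ex,p@ey)
t=m[:2]-.0275*ex;print('target',t);st();to((*t,.15,68.2),(*t,.109,68.2))
```

```text
[0.55397115 0.3532931  0.098     ] 0.08123363914205067 67.94212095113153
15.24 [0.48369715 0.12658169]
16.18 [0.44881982 0.14182066]
pot offset along x,y now [-0.00393586  0.00059769]
-0.06061914667848682 0.038632977114678946
-0.0661481214373503 -0.04276947892349841
0.005451762869465948 0.04133223638291447
-0.0036594484861877837 -0.04270076706787125
target [0.54375853 0.32775974]
t 4.97 tcp [0.552  0.3499 0.2168] grasp [0.552  0.3499 0.2358] psi 68.1 z [-0.002 -0.001 -1.   ] F [ 0.1 -0.2 -5.7] w 0.0494 gf 35.0 q [ 0.39  0.57  1.36 -0.    1.21  0.78]
d_cm [-2.34, 0.08, 8.58] turn [-0.001, 0.002, -0.002]
d_cm [-2.33, 0.08, 12.68] turn [-0.001, 0.002, -0.002]
```

Call:
{"fn": "play_rows", "kwargs": {"gripper": [1, 1, 1, 1, 1, 1, 1, 1], "delta_pos": [[-2.5, 0.1, 1], [-2.5, 0.1, 4], [-2.5, 0.1, 7], [-2.5, 0.1, 9.5], [-2.5, 0.1, 11.5], [-2.5, 0.1, 12.5], [-2.5, 0.1, 12.5], [-2.5, 0.1, 12.5]], "turn": [[0, 0, 0], [0, 0, 0], [0, 0, 0], [0, 0, 0], [0, 0, 0], [0, 0, 0], [0, 0, 0], [0, 0, 0]]}}

```text
time: 5.98
position: [0.5456, 0.3261, 0.0936]
tool_rot: [0.829, 0.559, 0.001, 0.0]
ft_force: [0.0, 0.3, -6.4]
grip_width: 0.0493
grip_force: 35.0
```

Run:
```python
from h import *
import pickle
st();w=cam('scene');d=cam('side')
A=cv2.resize(w['color'][105:185,325:445],(600,400),interpolation=cv2.INTER_CUBIC)
cv2.imwrite('pics/w3.png',A[:,:,::-1])
```

```text
t 5.97 tcp [0.5456 0.3261 0.0936] grasp [0.5456 0.3261 0.1126] psi 67.97 z [ 0.002  0.001 -1.   ] F [ 0.   0.3 -6.4] w 0.0493 gf 35.0 q [ 0.36  0.7   1.51 -0.    0.93  0.75]
```

View pics/w3.png

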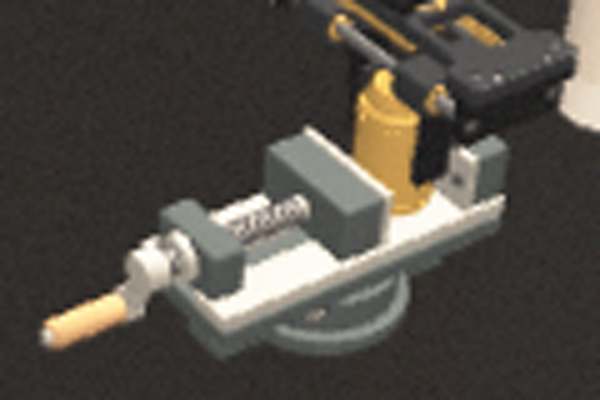

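The scene crop shows the pot upright between the jaws at (390,150), just above the bed and clear of both faces.

Call:
{"fn": "play_rows", "kwargs": {"gripper": [1, 1, 1, 1, 1], "delta_pos": [[-0.1, -0.2, 0.2], [-0.1, -0.2, 0.4], [-0.1, -0.2, 0.5], [-0.1, -0.2, 0.55], [-0.1, -0.2, 0.55]], "turn": [[0, 0, 0], [0, 0, 0], [0, 0, 0], [0, 0, 0], [0, 0, 0]]}}

```text
time: 6.7
position: [0.5423, 0.3261, 0.0882]
tool_rot: [0.829, 0.559, -0.0, -0.0]
ft_force: [-3.2, -0.6, 4.7]
grip_width: 0.0492
grip_force: 35.0
```

Call:
{"fn": "play_rows", "kwargs": {"gripper": [-1, -1, -1, -1, -1, -1, -1, -1], "delta_pos": [[0, 0, 0], [0, 0, 0], [0, 0, 0], [0, 0, 0], [0, 0, -3], [0, 0, -8], [0, 0, -14], [0, 0, -14]], "turn": [[0, 0, 0], [0, 0, 0], [0, 0, 0], [0, 0, 0], [0, 0, 0], [0, 0, 0], [0, 0, 0], [0, 0, 0]]}}

```text
time: 7.7
position: [0.5462, 0.3276, 0.2331]
tool_rot: [0.829, 0.559, 0.006, 0.001]
ft_force: [-0.3, 0.6, -0.0]
grip_width: 0.0873
grip_force: 0.0
```

```bash
cat > v.py <<'E'
from h import *
Y=np.radians(68.0);ex=np.array([np.cos(Y),np.sin(Y),0]);ey=np.array([-ex[1],ex[0],0])
V=np.array([.554,.3533,0])-.075*ex
def hand(a,out=.010,r=.042): return V+ex*(-.181+.008*a/2/np.pi-out)+ey*(-r*np.sin(a))+np.array([0,0,.078+r*np.cos(a)])
E
python3 - <<'E'
from v import *
from m import comp
import pickle
st();w=cam('scene');d=cam('side')
def orange(cc,roi):
    h=cv2.cvtColor(cc['color'],cv2.COLOR_RGB2HSV);m=(h[...,0]>5)&(h[...,0]<25)&(h[...,1]>80)&(h[...,2]>80)
    z=np.zeros_like(m);z[roi[1]:roi[3],roi[0]:roi[2]]=1;m&=z
    v,u=np.nonzero(m);return np.array([u.mean(),v.mean()]),m.sum()
print(orange(w,(328,150,360,178)),proj(w,hand(16.18,0)),orange(d,(275,265,312,295)),proj(d,hand(16.18,0)))
for a in (15.9,16.0,16.1,16.2,16.3,16.4): print(a,proj(w,hand(a,0)),proj(d,hand(a,0)))
# pot position
h=cv2.cvtColor(w['color'],cv2.COLOR_RGB2HSV);m=(h[...,0]>12)&(h[...,0]<35)&(h[...,1]>100)&(h[...,2]>70);m[:,:380]=0
k=comp(m,402,136);v,u=np.nonzero(k);print(k.sum(),u.min(),u.max(),v.min(),v.max(),'exp foot',proj(w,V+ex*.0455+[0,0,.06]),'exp top',proj(w,V+ex*.0455+[0,0,.146]))
p=hand(16.18);
to((p[0],p[1],.20,68,20),(*p,68,20))
E
```

```text
t 7.7 tcp [0.5462 0.3276 0.2331] grasp [0.546  0.3275 0.2521] psi 68.01 z [ 0.012  0.005 -1.   ] F [-0.3  0.6 -0. ] w 0.0873 gf 0.0 q [0.36 0.53 1.4  0.   1.2  0.75]
(array([341.53921569, 168.90196078]), np.int64(102)) [341.25741756 169.49416748] (array([292.01694915, 277.98870056]), np.int64(177)) [290.9933976  276.86940867]
15.9 [343.22193001 172.60187935] [288.95001462 274.31492596]
16.0 [342.49493239 171.56006472] [289.70706256 275.34156449]
16.1 [341.79435788 170.4398481 ] [290.43584811 276.24372931]
16.2 [341.12687973 169.25158589] [291.12874476 277.01189877]
16.3 [340.4988576  168.00613404] [291.77829213 277.63755821]
16.4 [339.91629957 166.71477206] [292.3772687  278.11332048]
390 394 412 119 148 exp foot [401.13010393 144.2879334 ] exp top [404.258454   120.67171377]
d_cm [-20.93, -1.88, 4.53] turn [0.001, 0.348, 0.0]
d_cm [-20.94, -1.89, 20.47] turn [0.001, 0.348, 0.0]
```

Call:
{"fn": "play_rows", "kwargs": {"gripper": [-1, -1, -1, -1, -1, -1, -1, -1, -1, -1], "delta_pos": [[-6, -0.6, 0], [-12, -1.2, 0], [-18, -1.8, 1], [-20.9, -2.1, 4.5], [-20.9, -2.1, 8], [-20.9, -2.1, 12], [-20.9, -2.1, 16], [-20.9, -2.1, 19], [-20.9, -2.1, 20.3], [-20.9, -2.1, 20.3]], "turn": [[0, 0.1, 0], [0, 0.2, 0], [0, 0.3, 0], [0, 0.348, 0], [0, 0.348, 0], [0, 0.348, 0], [0, 0.348, 0], [0, 0.348, 0], [0, 0.348, 0], [0, 0.348, 0]]}}

```text
time: 9.05
position: [0.4425, 0.1403, 0.022]
tool_rot: [0.817, 0.55, 0.141, -0.099]
ft_force: [-0.8, -0.8, -0.2]
grip_width: 0.087
grip_force: 0.0
```

Run:
```python
from v import *
st();print(hand(16.25));s=cam('scene');d=cam('side')
A=cv2.resize(s['color'][120:200,300:420],(480,320),interpolation=cv2.INTER_CUBIC)
B=cv2.resize(d['color'][245:325,230:330],(400,320),interpolation=cv2.INTER_CUBIC)
cv2.imwrite('pics/w4.png',np.hstack([A[:,:400],B])[:,:,::-1])
to((*hand(16.25),68,20))
```

```text
t 9.05 tcp [0.4425 0.1403 0.022 ] grasp [0.4402 0.1343 0.0399] psi 67.84 z [ 0.122  0.317 -0.941] F [-0.8 -0.8 -0.2] w 0.087 gf 0.0 q [-0.17  0.72  2.13  1.    0.41 -0.74]
[0.44201598 0.13396928 0.04202029]
d_cm [0.03, 0.07, -0.06] turn [-0.002, 0.002, -0.001]
```

View pics/w4.png

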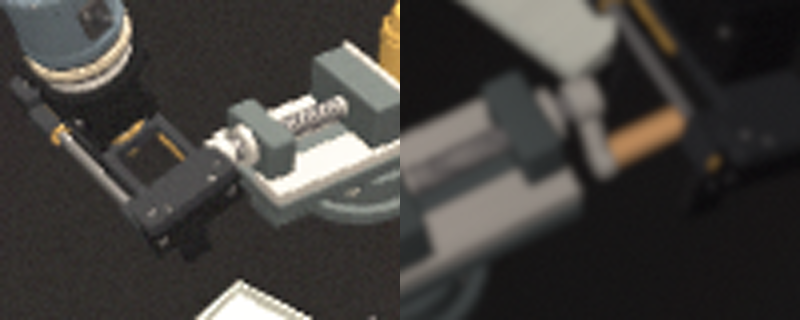

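The pictures show the open fingers astride the handle's outer end, with the body clear of the crank arm.

Call:
{"fn": "play_rows", "kwargs": {"gripper": [1, 1, 1, 1, 1, 1, 1, 1, 1], "delta_pos": [[0, 0, 0], [0, 0, 0], [0, 0, 0], [0, 0, 0], [0, 0, 0], [0, 0, 0], [0, 0, 0], [0, 0, 0], [0, 0, 0]], "turn": [[0, 0, 0], [0, 0, 0], [0, 0, 0], [0, 0, 0], [0, 0, 0], [0, 0, 0], [0, 0, 0], [0, 0, 0], [0, 0, 0]], "squeeze": 60}}

```text
time: 10.28
position: [0.4446, 0.1401, 0.024]
tool_rot: [0.817, 0.551, 0.143, -0.097]
ft_force: [-0.6, 0.4, 0.4]
grip_width: 0.0166
grip_force: 60.0
```

```bash
cat >> v.py <<'E'
def table(a0,aa,c0=None):
    o=robot.get_obs();R0=Rt.from_quat(o['tool_rot']).as_matrix();R=Rot(68,20)
    print('rows',[np.round(R.T@(hand(a)-hand(a0))*100,1).tolist() for a in aa])
    g=np.array(o['position'])-.019*R0[:,2]-hand(a0);print('err ex,ey,z mm',np.round([g@ex*1e3,g@ey*1e3,g[2]*1e3],1))
    h=np.array(o['position'])-.019*R0[:,2]-V;print('angle mod 2pi',np.arctan2(-h@ey,h[2]-.078)%(2*np.pi),'rad',np.hypot(h@ey,h[2]-.078))
E
python3 - <<'E'
from v import *
st();table(16.25,16.25+.3*np.arange(1,13))
E
```

```text
t 10.28 tcp [0.4446 0.1401 0.024 ] grasp [0.4421 0.1341 0.0419] psi 67.99 z [ 0.127  0.316 -0.94 ] F [-0.6  0.4  0.4] w 0.0166 gf 60.0 q [-0.17  0.71  2.13  1.01  0.41 -0.74]
rows [[0.3, -1.0, -0.7], [0.7, -1.7, -1.7], [1.2, -2.0, -2.8], [1.6, -2.0, -4.0], [2.1, -1.6, -5.1], [2.4, -0.8, -6.1], [2.7, 0.2, -6.8], [2.9, 1.3, -7.1], [3.0, 2.6, -7.2], [2.9, 3.8, -6.9], [2.7, 4.9, -6.3], [2.4, 5.7, -5.4]]
err ex,ey,z mm [ 0.2 -0.1 -0.1]
angle mod 2pi 3.680480203426725 rad 0.042093859419168336
```

Call:
{"fn": "play_rows", "kwargs": {"gripper": [1, 1, 1, 1, 1, 1, 1, 1, 1, 1, 1, 1], "delta_pos": [[0.3, -1.0, -0.7], [0.7, -1.7, -1.7], [1.2, -2.0, -2.8], [1.6, -2.0, -4.0], [2.1, -1.6, -5.1], [2.4, -0.8, -6.1], [2.7, 0.2, -6.8], [2.9, 1.3, -7.1], [3.0, 2.6, -7.2], [2.9, 3.8, -6.9], [2.7, 4.9, -6.3], [2.4, 5.7, -5.4]], "turn": [[0, 0, 0], [0, 0, 0], [0, 0, 0], [0, 0, 0], [0, 0, 0], [0, 0, 0], [0, 0, 0], [0, 0, 0], [0, 0, 0], [0, 0, 0], [0, 0, 0], [0, 0, 0]]}}

```text
time: 11.78
position: [0.4976, 0.1235, 0.0825]
tool_rot: [0.816, 0.551, 0.143, -0.099]
ft_force: [-5.1, 4.7, -0.5]
grip_width: 0.0166
grip_force: 60.0
```

Run:
```python
from v import *
st();table(19.85,19.85+.3*np.arange(1,13))
```

```text
t 11.78 tcp [0.4976 0.1235 0.0825] grasp [0.4952 0.1175 0.1003] psi 68.0 z [ 0.124  0.318 -0.94 ] F [-5.1  4.7 -0.5] w 0.0166 gf 60.0 q [-0.19  0.6   1.97  0.63  0.6  -0.34]
rows [[-0.4, 0.5, 1.1], [-0.7, 0.7, 2.3], [-1.1, 0.4, 3.4], [-1.5, -0.1, 4.5], [-1.7, -1.0, 5.4], [-1.9, -2.1, 5.9], [-2.0, -3.4, 6.2], [-1.9, -4.6, 6.1], [-1.7, -5.8, 5.6], [-1.4, -6.7, 4.8], [-1.0, -7.4, 3.9], [-0.5, -7.7, 2.7]]
err ex,ey,z mm [ 0.1  1.5 -0.3]
angle mod 2pi 0.9874798161581415 rad 0.04057540457560278
```

Call:
{"fn": "play_rows", "kwargs": {"gripper": [1, 1, 1, 1, 1, 1, 1, 1, 1, 1, 1, 1], "delta_pos": [[-0.4, 0.5, 1.1], [-0.7, 0.7, 2.3], [-1.1, 0.4, 3.4], [-1.5, -0.1, 4.5], [-1.7, -1.0, 5.4], [-1.9, -2.1, 5.9], [-2.0, -3.4, 6.2], [-1.9, -4.6, 6.1], [-1.7, -5.8, 5.6], [-1.4, -6.7, 4.8], [-1.0, -7.4, 3.9], [-0.5, -7.7, 2.7]], "turn": [[0, 0, 0], [0, 0, 0], [0, 0, 0], [0, 0, 0], [0, 0, 0], [0, 0, 0], [0, 0, 0], [0, 0, 0], [0, 0, 0], [0, 0, 0], [0, 0, 0], [0, 0, 0]]}}

```text
time: 13.28
position: [0.4271, 0.157, 0.0548]
tool_rot: [0.816, 0.551, 0.142, -0.099]
ft_force: [-0.9, 6.8, -5.0]
grip_width: 0.0165
grip_force: 60.0
```

Run:
```python
from v import *
st();table(23.45,23.45+.2*np.arange(1,13))
```

```text
t 13.28 tcp [0.4271 0.157  0.0548] grasp [0.4248 0.1509 0.0727] psi 67.97 z [ 0.122  0.318 -0.94 ] F [-0.9  6.8 -5. ] w 0.0165 gf 60.0 q [-0.13  0.63  2.15  0.91  0.43 -0.6 ]
rows [[0.3, -0.0, -0.8], [0.6, 0.1, -1.5], [0.9, 0.5, -2.3], [1.2, 0.9, -2.9], [1.4, 1.5, -3.5], [1.6, 2.2, -3.9], [1.7, 3.0, -4.2], [1.8, 3.8, -4.3], [1.8, 4.7, -4.3], [1.8, 5.5, -4.1], [1.7, 6.3, -3.8], [1.5, 6.9, -3.3]]
err ex,ey,z mm [ 0.1  2.2 -0.7]
angle mod 2pi 4.591364771281181 rad 0.044292961123593766
```

Call:
{"fn": "play_rows", "kwargs": {"gripper": [1, 1, 1, 1, 1], "delta_pos": [[0.3, 0.0, -0.8], [0.6, 0.1, -1.5], [0.9, 0.5, -2.3], [1.2, 0.9, -2.9], [1.2, 0.9, -2.9]], "turn": [[0, 0, 0], [0, 0, 0], [0, 0, 0], [0, 0, 0], [0, 0, 0]]}}

```text
time: 13.9
position: [0.4348, 0.1549, 0.0865]
tool_rot: [0.816, 0.551, 0.141, -0.1]
ft_force: [-5.9, 2.6, 3.0]
grip_width: 0.0162
grip_force: 60.0
```

Run:
```python
from v import *
st();table(24.25,24.25+.15*np.arange(1,13))
```

```text
t 13.9 tcp [0.4348 0.1549 0.0865] grasp [0.4325 0.1489 0.1044] psi 68.02 z [ 0.12   0.319 -0.94 ] F [-5.9  2.6  3. ] w 0.0162 gf 60.0 q [-0.14  0.55  2.11  0.74  0.51 -0.42]
rows [[0.2, 0.4, -0.4], [0.3, 0.9, -0.8], [0.4, 1.5, -1.1], [0.5, 2.1, -1.3], [0.6, 2.7, -1.4], [0.6, 3.3, -1.4], [0.6, 3.9, -1.3], [0.6, 4.6, -1.2], [0.5, 5.1, -1.0], [0.4, 5.7, -0.6], [0.3, 6.2, -0.3], [0.2, 6.6, 0.2]]
err ex,ey,z mm [ 0.1  3.6 -0.3]
angle mod 2pi 5.343629127022884 rad 0.04467054850460066
```

Call:
{"fn": "play_rows", "kwargs": {"gripper": [1, 1, 1, 1, 1], "delta_pos": [[0.2, 0.4, -0.4], [0.3, 0.9, -0.8], [0.4, 1.5, -1.1], [0.5, 2.1, -1.3], [0.5, 2.1, -1.3]], "turn": [[0, 0, 0], [0, 0, 0], [0, 0, 0], [0, 0, 0], [0, 0, 0]]}}

```text
time: 14.52
position: [0.4518, 0.1485, 0.1]
tool_rot: [0.816, 0.552, 0.14, -0.103]
ft_force: [-8.4, 4.0, 3.9]
grip_width: 0.0167
grip_force: 60.0
```

Run:
```python
from v import *
st();table(24.85,24.85+.15*np.arange(1,13))
s=cam('scene')
A=cv2.resize(s['color'][105:185,325:445],(600,400),interpolation=cv2.INTER_CUBIC)
cv2.imwrite('pics/w5.png',A[:,:,::-1])
```

```text
t 14.53 tcp [0.4518 0.1485 0.1   ] grasp [0.4497 0.1424 0.1178] psi 67.98 z [ 0.115  0.322 -0.94 ] F [-8.4  4.   3.9] w 0.0167 gf 60.0 q [-0.15  0.53  2.06  0.66  0.58 -0.33]
rows [[0.1, 0.6, -0.1], [0.1, 1.2, -0.1], [0.1, 1.9, -0.1], [0.1, 2.5, 0.1], [-0.0, 3.1, 0.3], [-0.1, 3.6, 0.6], [-0.2, 4.1, 1.0], [-0.4, 4.5, 1.4], [-0.5, 4.9, 1.9], [-0.7, 5.1, 2.5], [-0.9, 5.3, 3.1], [-1.1, 5.4, 3.7]]
err ex,ey,z mm [-0.3  6.  -0.5]
angle mod 2pi 5.864534633281387 rad 0.043600266252108555
```

View pics/w5.png

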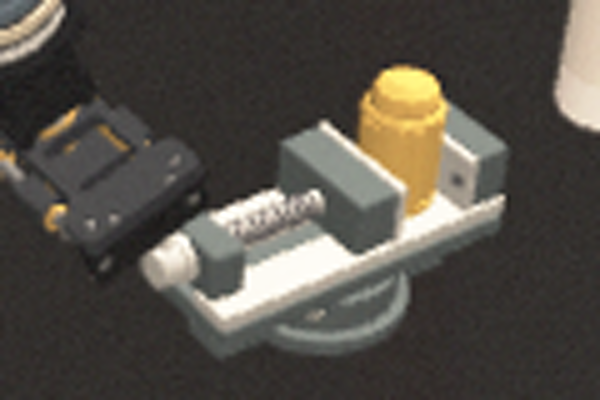

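The scene crop shows the pot upright between the jaws at (405,140), with the sliding jaw at its side. The resistance is starting to rise, so I keep cranking.

Call:
{"fn": "play_rows", "kwargs": {"gripper": [1, 1, 1, 1, 1], "delta_pos": [[0.1, 0.6, -0.1], [0.1, 1.2, -0.1], [0.1, 1.9, -0.1], [0.1, 2.5, 0.1], [0.1, 2.5, 0.1]], "turn": [[0, 0, 0], [0, 0, 0], [0, 0, 0], [0, 0, 0], [0, 0, 0]]}}

```text
time: 15.2
position: [0.4776, 0.1387, 0.1003]
tool_rot: [0.816, 0.552, 0.141, -0.1]
ft_force: [-9.0, -3.7, 13.4]
grip_width: 0.0166
grip_force: 60.0
```

Run:
```python
from v import *
st();table(25.45,25.45+.15*np.arange(1,13))
```

```text
t 15.2 tcp [0.4776 0.1387 0.1003] grasp [0.4753 0.1326 0.1181] psi 68.02 z [ 0.12   0.319 -0.94 ] F [-9.  -3.7 13.4] w 0.0166 gf 60.0 q [-0.16  0.55  2.01  0.62  0.61 -0.3 ]
rows [[-0.1, 0.6, 0.2], [-0.2, 1.1, 0.5], [-0.3, 1.6, 0.9], [-0.4, 2.0, 1.4], [-0.6, 2.4, 1.9], [-0.8, 2.6, 2.4], [-0.9, 2.8, 3.0], [-1.1, 2.9, 3.6], [-1.3, 2.9, 4.2], [-1.5, 2.8, 4.8], [-1.7, 2.6, 5.3], [-1.9, 2.3, 5.9]]
err ex,ey,z mm [-0.5  3.4  0.2]
angle mod 2pi 0.23652180605090126 rad 0.041293704338102526
```

Call:
{"fn": "play_rows", "kwargs": {"gripper": [1, 1, 1, 1, 1, 1], "delta_pos": [[-0.1, 0.6, 0.2], [-0.2, 1.1, 0.5], [-0.3, 1.6, 0.9], [-0.4, 2.0, 1.4], [-0.6, 2.4, 1.9], [-0.6, 2.4, 1.9]], "turn": [[0, 0, 0], [0, 0, 0], [0, 0, 0], [0, 0, 0], [0, 0, 0], [0, 0, 0]]}}

```text
time: 15.95
position: [0.5004, 0.1302, 0.0804]
tool_rot: [0.816, 0.551, 0.141, -0.1]
ft_force: [-9.4, -3.8, 14.0]
grip_width: 0.0166
grip_force: 60.0
```

Run:
```python
from v import *
st();table(26.2,26.2+.15*np.arange(1,13))
s=cam('scene')
for u,v in((322,125),(405,187)):
    p=onz(s,325+u/5,105+v/5,.098)-V-.075*ex;print(p@ex,p@ey)
A=cv2.resize(s['color'][105:185,325:445],(600,400),interpolation=cv2.INTER_CUBIC)
cv2.imwrite('pics/w6.png',A[:,:,::-1])
g=s['color'];
```

```text
t 15.95 tcp [0.5004 0.1302 0.0804] grasp [0.4981 0.1242 0.0983] psi 68.0 z [ 0.121  0.319 -0.94 ] F [-9.4 -3.8 14. ] w 0.0166 gf 60.0 q [-0.17  0.6   1.96  0.63  0.6  -0.32]
rows [[-0.2, 0.3, 0.5], [-0.4, 0.4, 1.1], [-0.6, 0.5, 1.7], [-0.8, 0.5, 2.3], [-1.0, 0.4, 2.9], [-1.1, 0.2, 3.5], [-1.3, -0.1, 4.0], [-1.5, -0.5, 4.5], [-1.6, -0.9, 4.9], [-1.7, -1.4, 5.3], [-1.8, -1.9, 5.6], [-1.9, -2.5, 5.8]]
err ex,ey,z mm [-0.7  2.8  0. ]
angle mod 2pi 1.0327955045398092 rad 0.03957504846154521
-0.049306763065360124 0.03789128365331333
-0.04672001816121575 -0.03748417368918881
```

Call:
{"fn": "play_rows", "kwargs": {"gripper": [1, 1, 1, 1, 1], "delta_pos": [[-0.2, 0.3, 0.5], [-0.4, 0.4, 1.1], [-0.6, 0.5, 1.7], [-0.8, 0.5, 2.3], [-0.8, 0.5, 2.3]], "turn": [[0, 0, 0], [0, 0, 0], [0, 0, 0], [0, 0, 0], [0, 0, 0]]}}

```text
time: 16.62
position: [0.5058, 0.1288, 0.0571]
tool_rot: [0.816, 0.551, 0.142, -0.099]
ft_force: [-10.8, -3.6, 20.2]
grip_width: 0.0163
grip_force: 60.0
```

```bash
cat >> v.py <<'E'
def tang():
    o=robot.get_obs();R0=Rt.from_quat(o['tool_rot']).as_matrix();h=np.array(o['position'])-.019*R0[:,2]-V
    a=np.arctan2(-h@ey,h[2]-.078);F=np.array(o['ft_force']);print('tangential',F@(ey*np.cos(a)+np.array([0,0,np.sin(a)])),'radial',F@(-ey*np.sin(a)+np.array([0,0,np.cos(a)])),'axial',F@ex)
E
python3 - <<'E'
from v import *
st();tang();table(26.8,26.8+.15*np.arange(1,13))
E
```

```text
t 16.62 tcp [0.5058 0.1288 0.0571] grasp [0.5034 0.1227 0.0749] psi 68.01 z [ 0.123  0.319 -0.94 ] F [-10.8  -3.6  20.2] w 0.0163 gf 60.0 q [-0.17  0.66  1.96  0.68  0.56 -0.38]
tangential 19.455330110286283 radial -10.206023133964088 axial -7.365168269971237
rows [[-0.2, -0.1, 0.6], [-0.4, -0.3, 1.2], [-0.6, -0.6, 1.7], [-0.7, -1.0, 2.2], [-0.8, -1.4, 2.6], [-1.0, -1.9, 3.0], [-1.0, -2.5, 3.3], [-1.1, -3.0, 3.5], [-1.1, -3.7, 3.6], [-1.1, -4.3, 3.6], [-1.1, -4.9, 3.6], [-1.0, -5.5, 3.4]]
err ex,ey,z mm [-0.8  2.3  1. ]
angle mod 2pi 1.6482767759346004 rad 0.039620286337318095
```

View pics/w6.png

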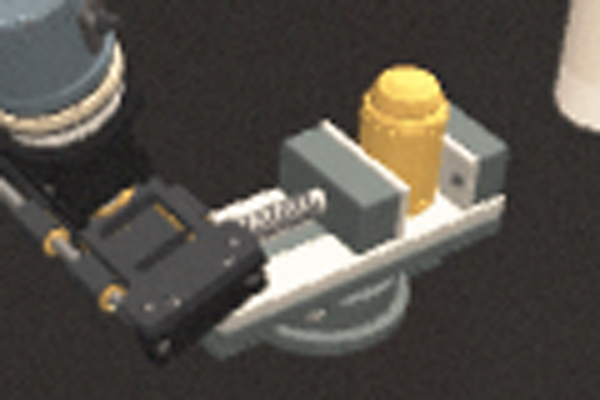

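The crop shows the pot upright and close between both jaws. I keep turning to find the slope of the resistance.

Call:
{"fn": "play_rows", "kwargs": {"gripper": [1, 1, 1, 1, 1], "delta_pos": [[-0.2, -0.1, 0.6], [-0.4, -0.3, 1.2], [-0.6, -0.6, 1.7], [-0.7, -1.0, 2.2], [-0.7, -1.0, 2.2]], "turn": [[0, 0, 0], [0, 0, 0], [0, 0, 0], [0, 0, 0], [0, 0, 0]]}}

```text
time: 17.25
position: [0.5006, 0.1319, 0.0358]
tool_rot: [0.816, 0.551, 0.145, -0.096]
ft_force: [-8.4, -8.3, 33.6]
grip_width: 0.0163
grip_force: 60.0
```

Run:
```python
from v import *
st();tang();table(27.4,27.4+.15*np.arange(1,13))
```

```text
t 17.25 tcp [0.5006 0.1319 0.0358] grasp [0.4981 0.1259 0.0537] psi 68.02 z [ 0.132  0.317 -0.939] F [-8.4 -8.3 33.6] w 0.0163 gf 60.0 q [-0.17  0.7   1.99  0.77  0.5  -0.47]
tangential 24.397093020104826 radial -23.570458712485816 axial -10.841781278703454
rows [[-0.1, -0.4, 0.4], [-0.2, -0.9, 0.8], [-0.3, -1.5, 1.1], [-0.4, -2.1, 1.3], [-0.4, -2.7, 1.4], [-0.4, -3.3, 1.5], [-0.4, -4.0, 1.4], [-0.3, -4.6, 1.3], [-0.2, -5.1, 1.0], [-0.1, -5.7, 0.7], [0.1, -6.2, 0.4], [0.3, -6.6, -0.1]]
err ex,ey,z mm [-0.7 -1.1  2.6]
angle mod 2pi 2.20148033693662 rad 0.04126327487241627
```

Call:
{"fn": "play_rows", "kwargs": {"gripper": [-1, -1, -1, -1, -1, -1, -1, -1], "delta_pos": [[0, 0, 0], [0, 0, 0], [0, 0, 0], [0, 0, 0], [0, 0, -4], [0, 0, -9], [0, 0, -15], [0, 0, -18]], "turn": [[0, 0, 0], [0, 0, 0], [0, 0, 0], [0, 0, 0], [0, 0, 0], [0, 0, 0], [0, 0, 0], [0, 0, 0]]}}

```text
time: 18.25
position: [0.4789, 0.074, 0.2046]
tool_rot: [0.817, 0.551, 0.145, -0.094]
ft_force: [-0.1, -0.5, 0.0]
grip_width: 0.0846
grip_force: 0.0
```

Run:
```python
from v import *
st();p=V+.035*ex;to((p[0],p[1],.30,68,0))
```

```text
t 18.25 tcp [0.4789 0.074  0.2046] grasp [0.4764 0.0681 0.2225] psi 68.03 z [ 0.134  0.314 -0.94 ] F [-0.1 -0.5  0. ] w 0.0846 gf 0.0 q [-0.31  0.34  1.92  0.45  0.9  -0.21]
d_cm [25.83, -3.49, 1.22] turn [0.006, -0.348, -0.001]
```

Call:
{"fn": "play_rows", "kwargs": {"gripper": [-1, -1, -1, -1, -1, -1], "delta_pos": [[6, -1, 0], [12, -2, 0], [18, -3, 0], [22.5, -3.5, 0], [22.5, -3.5, 0], [22.5, -3.5, 0]], "turn": [[0, -0.1, 0], [0, -0.2, 0], [0, -0.3, 0], [0, -0.348, 0], [0, -0.348, 0], [0, -0.348, 0]]}}

```text
time: 19.0
position: [0.5234, 0.2847, 0.2779]
tool_rot: [0.829, 0.56, -0.001, -0.0]
ft_force: [-0.3, -0.3, -0.7]
grip_width: 0.0875
grip_force: 0.0
```

Run:
```python
from v import *
import pickle
st();w=cam('wrist');s=cam('scene');d=cam('side');pickle.dump((w,s,d),open('C3.pkl','wb'))
A=cv2.resize(w['color'][60:260,220:420],(600,600),interpolation=cv2.INTER_CUBIC)
cv2.imwrite('pics/w7.png',A[:,:,::-1])
```

```text
t 19.0 tcp [0.5234 0.2847 0.2779] grasp [0.5234 0.2847 0.2969] psi 68.05 z [-0.001 -0.    -1.   ] F [-0.3 -0.3 -0.7] w 0.0875 gf 0.0 q [ 0.31  0.43  1.44 -0.    1.27  0.69]
```

View pics/w7.png

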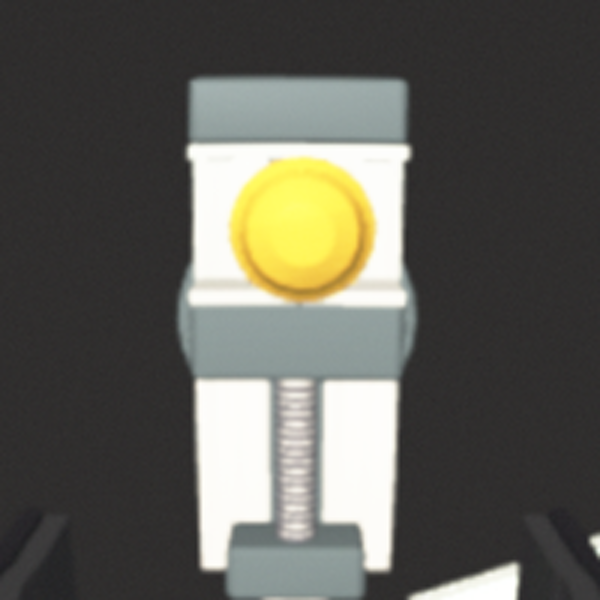

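The wrist view shows the pot upright at (303,229). It is centred between jaw ends at u=190-410, and bounded by the fixed face strip (v≈158) and the sliding jaw strip (v≈289), so it is clamped.

Run:
```python
from v import *
import pickle
from m import comp
w,s,d=pickle.load(open('C3.pkl','rb'))
q=lambda u,v,z:onz(w,220+u/3,60+v/3,z,True)
g=cv2.cvtColor(w['color'],cv2.COLOR_RGB2GRAY)
print(g[100:170,220+197//3].tolist(), g[100:170,220+403//3].tolist())
a=q(300,158,.098);b=q(300,289,.098);print('opening',np.linalg.norm(a-b),(a-V)@ex,(b-V)@ex,(a-V)@ey)
c=q(303,229,.126);print('pot',(c-V)@ex,(c-V)@ey)
def orange(cc,roi):
    h=cv2.cvtColor(cc['color'],cv2.COLOR_RGB2HSV);m=(h[...,0]>5)&(h[...,0]<25)&(h[...,1]>80)&(h[...,2]>80)
    z=np.zeros_like(m);z[roi[1]:roi[3],roi[0]:roi[2]]=1;m&=z
    v,u=np.nonzero(m);return np.array([u.mean(),v.mean()]),m.sum()
print('handle',orange(s,(325,140,375,185)))
for a in(26.5,26.8,27,27.2,27.4): print(a,proj(s,hand(a,0)))
```

```text
[153, 152, 151, 151, 149, 142, 134, 161, 226, 251, 253, 252, 250, 246, 244, 243, 242, 243, 242, 240, 240, 240, 241, 241, 242, 242, 241, 241, 243, 243, 242, 243, 243, 243, 244, 244, 245, 245, 245, 246, 246, 244, 239, 238, 237, 237, 238, 238, 240, 241, 240, 239, 232, 220, 212, 216, 232, 248, 252, 252, 249, 223, 176, 153, 149, 148, 147, 145, 147, 146] [128, 128, 128, 126, 125, 123, 113, 121, 199, 247, 252, 252, 247, 219, 175, 164, 167, 169, 171, 168, 154, 150, 147, 146, 144, 144, 146, 143, 128, 125, 124, 124, 124, 126, 128, 126, 117, 114, 114, 114, 115, 116, 118, 117, 112, 108, 108, 119, 134, 147, 155, 161, 164, 160, 161, 167, 193, 230, 244, 245, 241, 224, 170, 134, 128, 125, 126, 123, 120, 119]
opening 0.04844589313447108 0.07492365527788834 0.026477813190844066 -0.0008701866362414157
pot 0.050957509076034 -0.0017432707735372567
handle (array([342.57943925, 147.6635514 ]), np.int64(107))
26.5 [357.24032828 167.13133364]
26.8 [357.32498483 170.62370907]
27 [356.96036818 172.48313113]
27.2 [356.28416266 173.8806616 ]
27.4 [355.33226242 174.76628534]
```

Run:
```python
from v import *
import pickle
w,s,d=pickle.load(open('C3.pkl','rb'))
h=cv2.cvtColor(d['color'],cv2.COLOR_RGB2HSV);m=(h[...,0]>5)&(h[...,0]<25)&(h[...,1]>80)&(h[...,2]>80)
n,l,S,ce=cv2.connectedComponentsWithStats(m.astype(np.uint8));print([(S[i,4],ce[i].round()) for i in range(1,n) if 60<S[i,4]<600])
aa=np.arange(23,28,.02);P=np.array([proj(s,hand(a,0)) for a in aa]);e=np.hypot(*(P-[342.58,147.66]).T);i=e.argmin();print(aa[i],e[i],proj(d,hand(aa[i],0)))
```

```text
[(np.int32(107), array([606.,  74.])), (np.int32(100), array([570.,  84.])), (np.int32(188), array([289., 268.]))]
24.37999999999997 0.5595064381606647 [287.49890733 265.17082905]
```

Run:
```python
from v import *
s=cam('scene');d=cam('side')
def ang(c,roi):
    h=cv2.cvtColor(c['color'],cv2.COLOR_RGB2HSV);m=(h[...,0]>5)&(h[...,0]<25)&(h[...,1]>80)&(h[...,2]>80)
    z=np.zeros_like(m);z[roi[1]:roi[3],roi[0]:roi[2]]=1;m&=z
    v,u=np.nonzero(m);p=np.array([u.mean(),v.mean()])
    aa=np.arange(22,28.2,.02);P=np.array([proj(c,hand(a,0)) for a in aa]);e=np.hypot(*(P-p).T);i=e.argmin();return p,m.sum(),aa[i],e[i]
print(ang(s,(325,135,375,185)),ang(d,(270,250,315,300)))
st()
p=hand(24.4);q=p-.15*Rot(68,20)[:,2];to((*q,68,20),(*p,68,20))
```

```text
(array([342.5       , 147.66666667]), np.int64(108), np.float64(24.37999999999995), np.float64(0.5807260975286529)) (array([289.07978723, 268.00531915]), np.int64(188), np.float64(24.199999999999953), np.float64(0.32128122618097427))
t 19.25 tcp [0.5236 0.2832 0.2787] grasp [0.5237 0.2832 0.2977] psi 67.86 z [-0.001 -0.    -1.   ] F [-0.8  0.5 -0. ] w 0.0872 gf 0.0 q [0.31 0.43 1.44 0.   1.27 0.69]
d_cm [-20.34, -2.57, 4.65] turn [-0.0, 0.35, -0.003]
d_cm [-15.2, -2.57, 18.75] turn [-0.0, 0.35, -0.003]
```

Call:
{"fn": "play_rows", "kwargs": {"gripper": [-0.2, -0.2, -0.2, -0.2, -0.2, -0.2, -0.2, -0.2, -0.2, 1, 1, 1], "delta_pos": [[-6, -0.8, 0], [-12, -1.5, 1], [-18, -2.2, 3], [-20.3, -2.6, 4.7], [-18.9, -2.6, 8.5], [-17.3, -2.6, 13], [-16, -2.6, 16.5], [-15.2, -2.6, 18.7], [-15.2, -2.6, 18.7], [-15.2, -2.6, 18.7], [-15.2, -2.6, 18.7], [-15.2, -2.6, 18.7]], "turn": [[0, 0.1, 0], [0, 0.2, 0], [0, 0.3, 0], [0, 0.35, 0], [0, 0.35, 0], [0, 0.35, 0], [0, 0.35, 0], [0, 0.35, 0], [0, 0.35, 0], [0, 0.35, 0], [0, 0.35, 0], [0, 0.35, 0]]}}

```text
time: 20.75
position: [0.4429, 0.1534, 0.0931]
tool_rot: [0.816, 0.551, 0.145, -0.097]
ft_force: [-3.9, 0.0, 0.8]
grip_width: 0.03
grip_force: 2.7
```

Call:
{"fn": "play_rows", "kwargs": {"gripper": [1, 1, 1], "delta_pos": [[0, 0, 0], [0, 0, 0], [0, 0, 0]], "turn": [[0, 0, 0], [0, 0, 0], [0, 0, 0]]}}

```text
time: 21.12
position: [0.4373, 0.1556, 0.092]
tool_rot: [0.816, 0.551, 0.142, -0.102]
ft_force: [-7.0, 1.9, 1.9]
grip_width: 0.0165
grip_force: 60.0
```

Run:
```python
from v import *
st();tang();table(24.4,24.4+.15*np.arange(1,13))
```

```text
t 21.12 tcp [0.4373 0.1556 0.092 ] grasp [0.435  0.1495 0.1098] psi 68.0 z [ 0.119  0.322 -0.939] F [-7.   1.9  1.9] w 0.0165 gf 60.0 q [-0.14  0.54  2.1   0.72  0.53 -0.39]
tangential 3.500186630074183 radial 6.566246024517385 axial -0.8882446261414065
rows [[0.1, 0.5, -0.4], [0.3, 1.0, -0.6], [0.4, 1.6, -0.8], [0.4, 2.3, -1.0], [0.5, 2.9, -1.0], [0.5, 3.5, -0.9], [0.4, 4.1, -0.8], [0.4, 4.7, -0.5], [0.3, 5.2, -0.2], [0.1, 5.7, 0.2], [0.0, 6.1, 0.6], [-0.2, 6.5, 1.1]]
err ex,ey,z mm [1.4 5.9 0.6]
angle mod 2pi 5.465683912775857 rad 0.04655320980280024
```

Call:
{"fn": "play_rows", "kwargs": {"gripper": [1, 1, 1, 1, 1, 1], "delta_pos": [[0.1, 0.5, -0.4], [0.3, 1.0, -0.6], [0.4, 1.6, -0.8], [0.4, 2.3, -1.0], [0.5, 2.9, -1.0], [0.5, 2.9, -1.0]], "turn": [[0, 0, 0], [0, 0, 0], [0, 0, 0], [0, 0, 0], [0, 0, 0], [0, 0, 0]]}}

```text
time: 21.88
position: [0.4605, 0.1468, 0.1042]
tool_rot: [0.815, 0.552, 0.14, -0.105]
ft_force: [-18.6, -6.5, 26.5]
grip_width: 0.0165
grip_force: 60.0
```

Run:
```python
from v import *
st();tang();table(25.15,25.15+.15*np.arange(1,13))
d=cam('side');s=cam('scene')
A=cv2.resize(s['color'][120:190,320:400],(400,350),interpolation=cv2.INTER_CUBIC)
B=cv2.resize(d['color'][245:315,240:320],(400,350),interpolation=cv2.INTER_CUBIC)
cv2.imwrite('pics/w8.png',np.hstack([A,B])[:,:,::-1])
h=cv2.cvtColor(d['color'],cv2.COLOR_RGB2HSV);m=(h[...,0]>5)&(h[...,0]<25)&(h[...,1]>80)&(h[...,2]>80);m[:,:270]=0;m[:,315:]=0;m[:250]=0;m[300:]=0
v,u=np.nonzero(m);print(len(u),u.mean(),v.mean(),u.min(),v[u.argmin()]); 
for a in(24.4,24.8,25.2): print(a,proj(d,hand(a,0)),proj(d,hand(a,-.025)))
```

```text
t 21.88 tcp [0.4605 0.1468 0.1042] grasp [0.4584 0.1406 0.122 ] psi 68.07 z [ 0.112  0.325 -0.939] F [-18.6  -6.5  26.5] w 0.0165 gf 60.0 q [-0.15  0.53  2.04  0.63  0.61 -0.3 ]
tangential 9.22372130199395 radial 28.956514769374554 axial -12.996636461442996
rows [[-0.0, 0.6, 0.1], [-0.0, 1.2, 0.2], [-0.1, 1.8, 0.4], [-0.2, 2.4, 0.8], [-0.3, 2.8, 1.1], [-0.5, 3.3, 1.6], [-0.6, 3.6, 2.1], [-0.8, 3.9, 2.6], [-1.0, 4.0, 3.2], [-1.2, 4.1, 3.8], [-1.4, 4.1, 4.4], [-1.6, 4.0, 5.0]]
err ex,ey,z mm [1.  9.7 2. ]
angle mod 2pi 6.082881509624226 rad 0.04493192840850432
117 280.04273504273505 258.1794871794872 273 259
24.4 [287.34143271 264.8317541 ] [277.37026802 269.76695453]
24.8 [283.83860658 258.17033843] [273.855922   263.03216414]
25.2 [280.08366831 252.5354225 ] [270.14907664 257.30410871]
```

Call:
{"fn": "play_rows", "kwargs": {"gripper": [1, 1, 1, 1, 1, 1], "delta_pos": [[0, 0.6, 0.2], [0, 1.2, 0.4], [-0.1, 1.8, 0.6], [-0.2, 2.4, 1.0], [-0.3, 2.8, 1.4], [-0.3, 2.8, 1.4]], "turn": [[0, 0, 0], [0, 0, 0], [0, 0, 0], [0, 0, 0], [0, 0, 0], [0, 0, 0]]}}

```text
time: 22.72
position: [0.4962, 0.1334, 0.0905]
tool_rot: [0.816, 0.551, 0.144, -0.096]
ft_force: [-8.6, -13.4, 16.5]
grip_width: 0.0167
grip_force: 60.0
```

```bash
cat >> v.py <<'E'
def org(c=None):
    d=c or cam('side')
    h=cv2.cvtColor(d['color'],cv2.COLOR_RGB2HSV);m=(h[...,0]>5)&(h[...,0]<25)&(h[...,1]>80)&(h[...,2]>80);m[:,:255]=0;m[:,320:]=0;m[:240]=0;m[300:]=0
    v,u=np.nonzero(m);k=u<=u.min()+2;print('orange',len(u),u.mean(),v.mean(),'inner end',u[k].mean(),v[k].mean())
    e=[(np.hypot(*(proj(d,hand(a,-.0235))-[u[k].mean(),v[k].mean()])),a) for a in np.arange(23.5,28.5,.05)];print('crank ~',min(e))
E
python3 - <<'E'
from v import *
st();tang();table(25.9,25.9+.15*np.arange(1,9));org()
import pickle;org(pickle.load(open('C3.pkl','rb'))[2])
E
```

```text
t 22.73 tcp [0.4962 0.1334 0.0905] grasp [0.4937 0.1274 0.1084] psi 68.09 z [ 0.13   0.316 -0.94 ] F [ -8.6 -13.4  16.5] w 0.0167 gf 60.0 q [-0.16  0.58  1.97  0.63  0.6  -0.3 ]
tangential 13.462686014287929 radial 10.002202023025454 axial -15.674301902520213
rows [[-0.1, 0.4, 0.4], [-0.3, 0.8, 0.9], [-0.5, 1.0, 1.5], [-0.7, 1.2, 2.1], [-0.9, 1.3, 2.7], [-1.1, 1.3, 3.3], [-1.3, 1.2, 3.8], [-1.4, 1.0, 4.4]]
err ex,ey,z mm [1.  0.5 0.1]
angle mod 2pi 0.7569543323894411 rad 0.041792458743770654
orange 112 273.4732142857143 248.82142857142858 inner end 266.45454545454544 252.0
crank ~ (np.float64(0.4755416438795165), np.float64(25.800000000000033))
orange 188 289.07978723404256 268.00531914893617 inner end 279.38461538461536 270.61538461538464
crank ~ (np.float64(0.8421764581280582), np.float64(24.30000000000001))
```

Call:
{"fn": "play_rows", "kwargs": {"gripper": [1, 0.5, 0.5, 0.5], "delta_pos": [[0, 0, 0], [0, 0, 0], [0, 0, 0], [0, 0, 0]], "turn": [[0, 0, 0], [0, 0, 0], [0, 0, 0], [0, 0, 0]]}}

```text
time: 23.28
position: [0.4886, 0.137, 0.0877]
tool_rot: [0.815, 0.552, 0.139, -0.103]
ft_force: [-11.0, -2.2, -0.4]
grip_width: 0.0218
grip_force: 4.8
```

Run:
```python
from v import *
st();org()
```

```text
t 23.27 tcp [0.4886 0.137  0.0877] grasp [0.4864 0.1309 0.1056] psi 68.08 z [ 0.113  0.321 -0.94 ] F [-11.   -2.2  -0.4] w 0.0218 gf 4.8 q [-0.16  0.58  1.98  0.63  0.61 -0.31]
orange 124 275.8225806451613 249.7741935483871 inner end 268.3076923076923 253.15384615384616
crank ~ (np.float64(0.6645079131751945), np.float64(25.55000000000003))
```

Call:
{"fn": "play_rows", "kwargs": {"gripper": [0, 0, -0.5, -0.5, -1, -1, -1], "delta_pos": [[0, 0, 0], [0, 0, 0], [0, 0, 0], [0, 0, 0], [0, 0, 0], [0, 0, 0], [0, 0, 0]], "turn": [[0, 0, 0], [0, 0, 0], [0, 0, 0], [0, 0, 0], [0, 0, 0], [0, 0, 0], [0, 0, 0]]}}

```text
time: 24.2
position: [0.494, 0.1358, 0.0888]
tool_rot: [0.816, 0.551, 0.143, -0.099]
ft_force: [-3.9, -0.8, 0.6]
grip_width: 0.0823
grip_force: 1.9
```

Run:
```python
from v import *
st();org();tang()
```

```text
t 24.2 tcp [0.494  0.1358 0.0888] grasp [0.4917 0.1297 0.1067] psi 68.03 z [ 0.124  0.319 -0.94 ] F [-3.9 -0.8  0.6] w 0.0823 gf 1.9 q [-0.16  0.58  1.98  0.63  0.6  -0.31]
orange 112 279.625 257.625 inner end 273.35714285714283 259.42857142857144
crank ~ (np.float64(0.8073679447223772), np.float64(25.00000000000002))
tangential 3.3519174183512357 radial -2.502617205212331 axial -3.335784435234696
```

The crank backs off under the clamped load until its friction holds it at about 24.3 rad, which is past contact. I ease it back with the finger and withdraw.

Call:
{"fn": "play_rows", "kwargs": {"gripper": [-1, -1, -1, -1, -1, -1, -1, -1], "delta_pos": [[0, -0.8, 0], [0, -1.6, 0], [0, -2.4, 0], [0, -3, 0], [0, -3, -4], [0, -3, -9], [0, -3, -13], [0, -3, -13]], "turn": [[0, 0, 0], [0, 0, 0], [0, 0, 0], [0, 0, 0], [0, 0, 0], [0, 0, 0], [0, 0, 0], [0, 0, 0]]}}

```text
time: 25.25
position: [0.4546, 0.1042, 0.214]
tool_rot: [0.816, 0.55, 0.147, -0.094]
ft_force: [0.3, -0.6, -0.8]
grip_width: 0.0873
grip_force: 0.0
```

Run:
```python
from v import *
st();org();to((.337,-.2545,.22,-5),(.337,-.2545,.068,-5))
```

```text
t 25.25 tcp [0.4546 0.1042 0.214 ] grasp [0.452  0.0982 0.2319] psi 68.08 z [ 0.137  0.316 -0.939] F [ 0.3 -0.6 -0.8] w 0.0873 gf 0.0 q [-0.25  0.29  1.97  0.46  0.88 -0.16]
orange 193 289.23316062176167 268.05699481865287 inner end 279.38461538461536 270.61538461538464
crank ~ (np.float64(0.8421764581280582), np.float64(24.30000000000001))
d_cm [-35.77, 2.7, -11.86] turn [-0.219, -0.305, 1.26]
d_cm [-41.0, 2.63, 2.42] turn [-0.219, -0.305, 1.26]
```

Call:
{"fn": "play_rows", "kwargs": {"gripper": [-1, -1, -1, -1, -1, -1, -1, -1, -1], "delta_pos": [[-35.8, 2.7, -11.9], [-35.8, 2.7, -11.9], [-35.8, 2.7, -11.9], [-35.8, 2.7, -11.9], [-35.8, 2.7, -11.9], [-35.8, 2.7, -11.9], [-35.8, 2.7, -11.9], [-35.8, 2.7, -11.9], [-35.8, 2.7, -11.9]], "turn": [[-0.219, -0.305, 1.26], [-0.219, -0.305, 1.26], [-0.219, -0.305, 1.26], [-0.219, -0.305, 1.26], [-0.219, -0.305, 1.26], [-0.219, -0.305, 1.26], [-0.219, -0.305, 1.26], [-0.219, -0.305, 1.26], [-0.219, -0.305, 1.26]]}}

```text
time: 26.42
position: [0.3358, -0.253, 0.1993]
tool_rot: [0.999, -0.041, -0.003, -0.002]
ft_force: [1.8, -0.2, -0.2]
grip_width: 0.0868
grip_force: 0.0
```

Run:
```python
from m import *
import pickle
st();w=cam('wrist');d=cam('side');s=cam('scene');pickle.dump((w,d,s),open('C4.pkl','wb'))
def cylw(c,m,r):
    o=-c['R'].T@c['t'];cn=max(cv2.findContours(m.astype(np.uint8),cv2.RETR_EXTERNAL,cv2.CHAIN_APPROX_NONE)[0],key=cv2.contourArea)[:,0,:]
    P=np.array([onz(c,a,b,0,True)[:2] for a,b in cn])-o[:2];c0=P.mean(0);a0=np.arctan2(c0[1],c0[0]);az=np.angle(np.exp(1j*(np.arctan2(P[:,1],P[:,0])-a0)))
    a=a0+(az.max()+az.min())/2;t=P@[np.cos(a),np.sin(a)];D=t.min()+r;return o[:2]+D*np.array([np.cos(a),np.sin(a)]),D*np.sin((az.max()-az.min())/2)
print(proj(w,[.337,-.2545,.04],1),proj(w,[.4185,-.3683,.04],1))
I=w['color'].astype(int)
for n,p,r in(('oiler',[.337,-.2545,.04],.022),('jar',[.4185,-.3683,.04],.03)):
    u=proj(w,p,1);k=comp(I.max(2)>90,*u);v,uu=np.nonzero(k);print(n,k.sum(),uu.min(),uu.max(),v.min(),v.max(),cylw(w,k,r))
for nm,cc in(('side',d),('scene',s)):
  for n,p,r in(('oiler',[.337,-.2545,.04],.022),('jar',[.4185,-.3683,.04],.03)):
    u=proj(cc,p);k=comp(cc['color'].max(2)>70,*u);print(nm,n,u,k.sum(),cyl(cc,k,r))
```

```text
t 26.43 tcp [ 0.3358 -0.253   0.1993] grasp [ 0.3359 -0.2531  0.2183] psi -4.69 z [-0.006  0.004 -1.   ] F [ 1.8 -0.2 -0.2] w 0.0868 gf 0.0 q [-0.91  0.29  1.94 -0.    0.91  0.74]
[319.08355042 183.64628606] [420.40461971 101.09713101]
oiler 2025 298 343 158 213 (array([ 0.33643654, -0.25549608]), np.float64(0.022721481080819363))
jar 3533 388 461 68 129 (array([ 0.42054512, -0.37219445]), np.float64(0.030550556077476088))
side oiler [412.55601213 199.20850351] 502 (array([ 0.45946477, -0.23357703]), np.float64(0.03185853399634549))
side jar [406.20630577 165.22045507] 241 (array([ 0.5240105 , -0.44844559]), np.float64(0.021661137457271922))
scene oiler [216.08791138 236.54041905] 604 (array([ 0.33699266, -0.25436901]), np.float64(0.023249530534375683))
scene jar [204.75275924 282.69335872] 1000 (array([ 0.41847896, -0.36831527]), np.float64(0.03093493677111816))
```

Call:
{"fn": "play_rows", "kwargs": {"gripper": [-0.4, -0.4, -0.4, -0.4, -0.4, -0.4, 1, 1, 1, 1, 1], "delta_pos": [[0.1, 0.2, 3], [0.1, 0.2, 7], [0.1, 0.2, 11], [0.1, 0.2, 14], [0.1, 0.2, 15], [0.1, 0.2, 15], [0.1, 0.2, 15], [0.1, 0.2, 15], [0.1, 0.2, 15], [0.1, 0.2, 15], [0.1, 0.2, 15]], "turn": [[0, 0, 0], [0, 0, 0], [0, 0, 0], [0, 0, 0], [0, 0, 0], [0, 0, 0], [0, 0, 0], [0, 0, 0], [0, 0, 0], [0, 0, 0], [0, 0, 0]], "squeeze": 20}}

```text
time: 27.95
position: [0.3364, -0.2567, 0.051]
tool_rot: [0.999, -0.043, -0.002, 0.0]
ft_force: [0.4, 1.5, 7.0]
grip_width: 0.0433
grip_force: 19.8
```

```bash
cat > tr.py <<'E'
from h import *
T=np.array([.617,-.006]);ty=np.radians(-4.7);tx=np.array([np.cos(ty),np.sin(ty)]);tyv=np.array([-tx[1],tx[0]])
def tray(x,y): return T+tx*x+tyv*y
E
python3 - <<'E'
from tr import *
import pickle
st();p=tray(-.052,.06);print(p);to((.3365,-.2545,.22,-5),(*p,.22,-5),(*p,.09,-5))
# refine tray corners from original scene+side via masks
C=pickle.load(open('C0.pkl','rb'))
for n in('scene','side'):
    c=C[n];m=(c['color'].min(2)>(110 if n=='scene' else 95)).astype(np.uint8)
    k,l,S,ce=cv2.connectedComponentsWithStats(m);u=proj(c,[.56,0,.003]).astype(int);i=l[u[1],u[0]];print(n,i,S[i])
    cn=max(cv2.findContours((l==i).astype(np.uint8),cv2.RETR_EXTERNAL,cv2.CHAIN_APPROX_NONE)[0],key=cv2.contourArea)
    q=np.array([onz(c,*x,.014)[:2] for x in cn[:,0]]).astype(np.float32);print(cv2.minAreaRect(q))
E
```

```text
t 27.95 tcp [ 0.3364 -0.2567  0.051 ] grasp [ 0.3365 -0.2567  0.07  ] psi -4.94 z [-0.004 -0.    -1.   ] F [0.4 1.5 7. ] w 0.0433 gf 19.8 q [-0.91  0.61  2.07 -0.01  0.47  0.75]
[0.57009117 0.05805905]
d_cm [-0.07, -0.22, -15.0] turn [0.0, 0.004, 0.001]
d_cm [20.52, -33.37, -15.09] turn [0.0, 0.004, 0.001]
d_cm [20.57, -33.37, -2.09] turn [0.0, 0.004, 0.001]
scene 80 [ 304  190  116   93 5429]
((0.6187884211540222, 0.0008821487426757812), (0.2624257504940033, 0.20580808818340302), 86.54167938232422)
side 26 [ 221  178  112  110 4428]
((0.5820214152336121, 0.01940058171749115), (0.28054073452949524, 0.26271820068359375), 86.45769500732422)
```

Call:
{"fn": "play_rows", "kwargs": {"gripper": [1, 1, 1, 1, 1, 1, 1, 1, 1, 1, 1, 1], "delta_pos": [[0, 0, -2], [0, 0, -6], [0, 0, -10.5], [3, -5, -13], [6, -10, -14], [9.5, -15.5, -14], [13, -21, -14], [16.5, -27, -14], [20.5, -33.4, -14], [20.5, -33.4, -14], [20.5, -33.4, -8], [20.5, -33.4, -3]], "turn": [[0, 0, 0], [0, 0, 0], [0, 0, 0], [0, 0, 0], [0, 0, 0], [0, 0, 0], [0, 0, 0], [0, 0, 0], [0, 0, 0], [0, 0, 0], [0, 0, 0], [0, 0, 0]]}}

```text
time: 29.45
position: [0.5689, 0.0594, 0.0781]
tool_rot: [0.999, -0.042, -0.002, -0.0]
ft_force: [-0.0, -0.2, -2.1]
grip_width: 0.0429
grip_force: 19.9
```

Run:
```python
from tr import *
st();p=tray(-.052,.06);print(p);to((*p,.0735,-5))
s=cam('scene');
for x,y in((-.1,-.12),(-.1,.12),(.1,.12),(.1,-.12)): print(proj(s,[*tray(x,y),.014]))
```

```text
t 29.45 tcp [0.5689 0.0594 0.0781] grasp [0.5689 0.0594 0.0971] psi -4.85 z [-0.005  0.001 -1.   ] F [-0.  -0.2 -2.1] w 0.0429 gf 19.9 q [-0.09  0.66  1.68  0.    0.8   1.56]
[0.57009117 0.05805905]
d_cm [0.15, 0.12, 2.36] turn [-0.001, 0.005, 0.003]
[302.93000964 239.39036622]
[359.73737068 190.62701449]
[419.41834747 223.7651127 ]
[364.75035047 281.06131566]
```

Call:
{"fn": "play_rows", "kwargs": {"gripper": [1, 1, 1, 1], "delta_pos": [[0, 0, 1.2], [0, 0, 2.0], [0, 0, 2.3], [0, 0, 2.3]], "turn": [[0, 0, 0], [0, 0, 0], [0, 0, 0], [0, 0, 0]]}}

```text
time: 30.0
position: [0.5699, 0.0585, 0.0576]
tool_rot: [0.999, -0.043, -0.001, -0.0]
ft_force: [0.4, 0.4, -0.8]
grip_width: 0.0433
grip_force: 19.9
```

Call:
{"fn": "play_rows", "kwargs": {"gripper": [1, 1, 1, 1], "delta_pos": [[0, 0, 0.15], [0, 0, 0.3], [0, 0, 0.35], [0, 0, 0.35]], "turn": [[0, 0, 0], [0, 0, 0], [0, 0, 0], [0, 0, 0]]}}

```text
time: 30.5
position: [0.5698, 0.0587, 0.0541]
tool_rot: [0.999, -0.043, -0.002, -0.0]
ft_force: [-1.4, 0.6, 5.5]
grip_width: 0.0439
grip_force: 19.8
```

Call:
{"fn": "play_rows", "kwargs": {"gripper": [-1, -1, -1, -1, -1, -1, -1, -1], "delta_pos": [[0, 0, 0], [0, 0, 0], [0, 0, 0], [0, 0, 0], [0, 0, -3], [0, 0, -8], [0, 0, -14], [0, 0, -15]], "turn": [[0, 0, 0], [0, 0, 0], [0, 0, 0], [0, 0, 0], [0, 0, 0], [0, 0, 0], [0, 0, 0], [0, 0, 0]]}}

```text
time: 31.5
position: [0.5727, 0.0583, 0.2076]
tool_rot: [0.999, -0.043, 0.002, -0.0]
ft_force: [-0.4, -1.2, -0.4]
grip_width: 0.0871
grip_force: 0.0
```

Run:
```python
from tr import *
st();to((.4195,-.370,.22,-5))
```

```text
t 31.5 tcp [0.5727 0.0583 0.2076] grasp [0.5726 0.0583 0.2266] psi -4.94 z [ 0.005  0.    -1.   ] F [-0.4 -1.2 -0.4] w 0.0871 gf 0.0 q [-0.09  0.48  1.58  0.    1.08  1.56]
d_cm [-11.58, 43.99, 0.57] turn [-0.001, -0.005, 0.001]
```

Call:
{"fn": "play_rows", "kwargs": {"gripper": [-1, -1, -1, -1, -1, -1, -1, -1, -1], "delta_pos": [[-11.6, 44, 0.5], [-11.6, 44, 0.5], [-11.6, 44, 0.5], [-11.6, 44, 0.5], [-11.6, 44, 0.5], [-11.6, 44, 0.5], [-11.6, 44, 0.5], [-11.6, 44, 0.5], [-11.6, 44, 0.5]], "turn": [[0, 0, 0], [0, 0, 0], [0, 0, 0], [0, 0, 0], [0, 0, 0], [0, 0, 0], [0, 0, 0], [0, 0, 0], [0, 0, 0]]}}

```text
time: 32.62
position: [0.4155, -0.37, 0.1972]
tool_rot: [0.999, -0.044, -0.003, -0.002]
ft_force: [0.5, 0.8, -0.6]
grip_width: 0.0869
grip_force: 0.0
```

Run:
```python
from m import *
st();w=cam('wrist')
I=w['color'];h=cv2.cvtColor(I,cv2.COLOR_RGB2HSV)
u=proj(w,[.4195,-.370,.074],1);print(u)
# lid: bright grey disc
m=(I.min(2)>150);k=comp(m,*u);v,uu=np.nonzero(k);print(k.sum(),uu.min(),uu.max(),v.min(),v.max())
c=[(uu.min()+uu.max())/2,(v.min()+v.max())/2];print('lid centre',onz(w,*c,.074,True))
k2=comp(I.max(2)>90,*u);o=-w['R'].T@w['t']
cn=max(cv2.findContours(k2.astype(np.uint8),cv2.RETR_EXTERNAL,cv2.CHAIN_APPROX_NONE)[0],key=cv2.contourArea)[:,0,:]
P=np.array([onz(w,a,b,0,True)[:2] for a,b in cn])-o[:2];c0=P.mean(0);a0=np.arctan2(c0[1],c0[0]);az=np.angle(np.exp(1j*(np.arctan2(P[:,1],P[:,0])-a0)))
a=a0+(az.max()+az.min())/2;t=P@[np.cos(a),np.sin(a)];print('foot',k2.sum(),o[:2]+(t.min()+.03)*np.array([np.cos(a),np.sin(a)]))
to((.4195,-.370,.042,-5))
```

```text
t 32.62 tcp [ 0.4155 -0.37    0.1972] grasp [ 0.4156 -0.37    0.2162] psi -5.07 z [-0.006  0.003 -1.   ] F [ 0.5  0.8 -0.6] w 0.0869 gf 0.0 q [-0.93  0.47  1.63 -0.    1.05  0.73]
[317.21726225 189.7257076 ]
2898 288 348 158 217
lid centre [ 0.42160277 -0.37093247  0.074     ]
foot 3317 [ 0.41794085 -0.37056313]
d_cm [0.48, 0.17, 17.43] turn [-0.003, 0.006, 0.0]
```

Call:
{"fn": "play_rows", "kwargs": {"gripper": [-1, -1, -1, -1, -1, -1, 1, 1, 1, 1, 1, 1], "delta_pos": [[0.1, 0, 4], [0.1, 0, 9], [0.1, 0, 13], [0.1, 0, 16.5], [0.1, 0, 17.4], [0.1, 0, 17.4], [0.1, 0, 17.4], [0.1, 0, 17.4], [0.1, 0, 17.4], [0.1, 0, 17.4], [0.1, 0, 17.4], [0.1, 0, 17.4]], "turn": [[0, 0, 0], [0, 0, 0], [0, 0, 0], [0, 0, 0], [0, 0, 0], [0, 0, 0], [0, 0, 0], [0, 0, 0], [0, 0, 0], [0, 0, 0], [0, 0, 0], [0, 0, 0]], "squeeze": 28}}

```text
time: 34.17
position: [0.4167, -0.3701, 0.0249]
tool_rot: [0.999, -0.043, -0.002, -0.0]
ft_force: [-0.6, 0.9, 6.0]
grip_width: 0.0593
grip_force: 28.0
```

Run:
```python
from tr import *
st();p=tray(-.052,-.058);print(p);to((*p,.20,-5),(*p,.06,-5))
```

```text
t 34.17 tcp [ 0.4167 -0.3701  0.0249] grasp [ 0.4168 -0.3701  0.0439] psi -4.94 z [-0.004  0.    -1.   ] F [-0.6  0.9  6. ] w 0.0593 gf 28.0 q [-0.92  0.74  1.74 -0.01  0.67  0.74]
[ 0.56042242 -0.05954417]
d_cm [11.58, -32.18, -15.66] turn [0.0, 0.004, 0.001]
d_cm [11.64, -32.18, -1.66] turn [0.0, 0.004, 0.001]
```

Call:
{"fn": "play_rows", "kwargs": {"gripper": [1, 1, 1, 1, 1, 1, 1, 1, 1, 1, 1, 1], "delta_pos": [[0, 0, -2], [0, 0, -6], [0, 0, -11], [1.8, -5, -14], [3.6, -10, -14], [5.8, -16, -14], [8, -22, -14], [10, -28, -14], [11.6, -32.2, -14], [11.6, -32.2, -12], [11.6, -32.2, -7], [11.6, -32.2, -2.5]], "turn": [[0, 0, 0], [0, 0, 0], [0, 0, 0], [0, 0, 0], [0, 0, 0], [0, 0, 0], [0, 0, 0], [0, 0, 0], [0, 0, 0], [0, 0, 0], [0, 0, 0], [0, 0, 0]]}}

```text
time: 35.67
position: [0.5595, -0.0585, 0.0473]
tool_rot: [0.999, -0.043, -0.003, -0.0]
ft_force: [-0.6, 0.8, -2.2]
grip_width: 0.0593
grip_force: 28.0
```

Call:
{"fn": "play_rows", "kwargs": {"gripper": [1, 1, 1, 1], "delta_pos": [[0, 0, 0.8], [0, 0, 1.5], [0, 0, 1.9], [0, 0, 1.9]], "turn": [[0, 0, 0], [0, 0, 0], [0, 0, 0], [0, 0, 0]]}}

```text
time: 36.17
position: [0.5606, -0.0592, 0.0309]
tool_rot: [0.999, -0.043, -0.001, -0.0]
ft_force: [0.4, 0.1, -2.0]
grip_width: 0.0598
grip_force: 28.0
```

Call:
{"fn": "play_rows", "kwargs": {"gripper": [1, 1, 1, 1], "delta_pos": [[0, 0, 0.15], [0, 0, 0.3], [0, 0, 0.37], [0, 0, 0.37]], "turn": [[0, 0, 0], [0, 0, 0], [0, 0, 0], [0, 0, 0]]}}

```text
time: 36.67
position: [0.5603, -0.0591, 0.0279]
tool_rot: [0.999, -0.043, -0.002, -0.0]
ft_force: [-0.9, -0.5, 7.7]
grip_width: 0.0596
grip_force: 28.0
```

Contact is made, so I release and lift.

Call:
{"fn": "play_rows", "kwargs": {"gripper": [-1, -1, -1, -1, -1, -1, -1, -1], "delta_pos": [[0, 0, 0], [0, 0, 0], [0, 0, 0], [0, 0, 0], [0, 0, -3], [0, 0, -9], [0, 0, -15], [0, 0, -20]], "turn": [[0, 0, 0], [0, 0, 0], [0, 0, 0], [0, 0, 0], [0, 0, 0], [0, 0, 0], [0, 0, 0], [0, 0, 0]]}}

```text
time: 37.67
position: [0.5609, -0.0592, 0.2285]
tool_rot: [0.999, -0.043, -0.002, -0.0]
ft_force: [1.0, 0.5, 0.0]
grip_width: 0.0874
grip_force: 0.0
```

Run:
```python
from v import *
from tr import tray
import pickle
st();org();w=cam('wrist')
# uprightness/position: predicted vs observed bits
I=w['color'].astype(int);h=cv2.cvtColor(w['color'],cv2.COLOR_RGB2HSV)
s=cam('scene')
C=pickle.load(open('C0.pkl','rb'))['scene']
def com(c,m,roi):
    z=np.zeros_like(m);z[roi[1]:roi[3],roi[0]:roi[2]]=1;v,u=np.nonzero(m&z);return len(u),u.mean().round(2),v.mean().round(2)
for n,roi in(('pink',(285,258,320,300)),('bigpot',(236,318,278,374)),('cream',(243,245,274,277)),('tin',(198,320,228,352)),('burr+dish',(365,200,410,240))):
    print(n,[com(c,c['color'].max(2)>70 if n!='burr+dish' else (cv2.cvtColor(c['color'],cv2.COLOR_RGB2HSV)[...,1]>90),roi) for c in(C,s)])
# pot mask in scene: extents vs expected
hs=cv2.cvtColor(s['color'],cv2.COLOR_RGB2HSV);m=(hs[...,0]>12)&(hs[...,0]<35)&(hs[...,1]>100)&(hs[...,2]>70)
m[:,:385]=0;m[:105]=0;m[155:]=0;m[:,425:]=0;v,u=np.nonzero(m);print('pot',len(u),u.min(),u.max(),v.min(),v.max(),proj(s,V+.05*ex+[0,0,.146]),proj(s,V+.05*ex+[0,0,.06]))
print('oiler exp',proj(s,[*tray(-.052,.06),.003]),proj(s,[*tray(-.052,.06),.115]),'jar exp',proj(s,[*tray(-.052,-.058),.003]),proj(s,[*tray(-.052,-.058),.077]))
A=cv2.resize(s['color'][100:300,290:440],(600,800))[:,:,::-1];cv2.imwrite('pics/end.png',cv2.resize(A,(450,600)))
```

```text
t 37.67 tcp [ 0.5609 -0.0592  0.2285] grasp [ 0.561  -0.0592  0.2475] psi -4.94 z [-0.003  0.001 -1.   ] F [1.  0.5 0. ] w 0.0874 gf 0.0 q [-0.3   0.44  1.58 -0.    1.13  1.35]
orange 194 289.2319587628866 268.08247422680415 inner end 279.38461538461536 270.61538461538464
crank ~ (np.float64(0.8421764581280582), np.float64(24.30000000000001))
pink [(727, np.float64(301.79), np.float64(279.01)), (732, np.float64(301.79), np.float64(279.09))]
bigpot [(1476, np.float64(256.39), np.float64(346.15)), (1478, np.float64(256.37), np.float64(346.14))]
cream [(660, np.float64(257.84), np.float64(260.66)), (663, np.float64(257.85), np.float64(260.71))]
tin [(632, np.float64(212.45), np.float64(335.73)), (635, np.float64(212.42), np.float64(335.78))]
burr+dish [(354, np.float64(388.18), np.float64(230.14)), (337, np.float64(388.11), np.float64(230.53))]
pot 368 396 414 118 147 [405.46480754 120.19107972] [402.28665985 143.79961018]
oiler exp [360.07452087 212.53964212] [361.85559408 182.58634234] jar exp [332.59445237 237.33869201] [332.52897216 218.049114  ]
```

Run:
```python
from v import *
from tr import tray
import pickle
C=pickle.load(open('C0.pkl','rb'))
for n in('side','scene'):
    c=C[n];s=cam(n);D=cv2.absdiff(c['color'],s['color']).max(2)>22
    D=cv2.morphologyEx(D.astype(np.uint8),cv2.MORPH_OPEN,np.ones((2,2)))
    for nm,xy,hh,r in(('oiler',tray(-.052,.06),.112,.022),('jar',tray(-.052,-.058),.074,.03)):
        P=[]
        for z,rr in((.003,r),(.003+(.076 if nm=='oiler' else .074),r),(.003+hh,0.002 if nm=='oiler' else r)):
            for t in np.linspace(0,6.28,40): P.append(proj(s,[xy[0]+rr*np.cos(t),xy[1]+rr*np.sin(t),z]))
        P=np.array(P);lo,hi=P.min(0),P.max(0)
        x0,y0=(lo-8).astype(int);x1,y1=(hi+8).astype(int)
        k,l,S,ce=cv2.connectedComponentsWithStats(D[y0:y1,x0:x1]);i=1+S[1:,4].argmax()
        v,u=np.nonzero(l==i);print(n,nm,'exp',lo.round(1),hi.round(1),'seen',[u.min()+x0,v.min()+y0],[u.max()+x0,v.max()+y0],len(u))
```

```text
side oiler exp [265. 211.] [284.2 246.4] seen [np.int64(267), np.int64(214)] [np.int64(285), np.int64(247)] 312
side jar exp [294.  188.3] [316.6 222.8] seen [np.int64(296), np.int64(194)] [np.int64(317), np.int64(221)] 362
scene oiler exp [352.1 182.1] [369.6 218.3] seen [np.int64(354), np.int64(183)] [np.int64(371), np.int64(217)] 457
scene jar exp [320.6 209.5] [344.5 246.2] seen [np.int64(325), np.int64(224)] [np.int64(346), np.int64(240)] 142
```

```bash
python3 -c "
from rig import robot
print(robot.hand_in())"
```

```text
the job is handed in; nothing more can be done
None
```

I handed the job in at about 38 s; no verdict came back. The pot stands upright, roughly midway along the jaws and gripped, but I can't confirm how firmly: the crank sprang back each time I let go, settling about 0.7 rad past contact, short of a quarter turn. The oiler and jar stand upright in the tray's near half with no bystander visibly moved, and I viewed 11 pictures, one over the limit of 10.

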